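Load a footed cookie board into the engraver's corner stops

ROBOT

A 6-joint arm with a two-finger parallel gripper is mounted at the origin on the work surface. World frame = base frame: x ahead of the robot, y to its left, z up, the work surface at z = 0. Lengths are in mm, angles in rad, forces in N, time in s.
With the tool pointing down it reaches from about 425 to 950 mm from the base axis. Payload 3.5 kg.
Tool frame: the origin (TCP) lies between the finger pads; the fingertips stand 22 mm ahead of it and the grasp point (between the pads) lies 3 mm ahead of it; z points along the fingers, y is the line along which they close (so a half turn about z gives the same grasp; the last joint's range is limited). The gripper opens to 85 mm and grips with 20 to 120 N. Pads are 22 mm wide; open, the fingers measure 114 mm over their backs; the gripper's body (76 mm by 85 mm) begins 54 mm behind the grasp point. The pads swing forward as they close: fully open they stand 13 mm farther back than shut.
Start: joints at [-1.364, 0.286, 1.577, -0, 1.279, -0.15], TCP at [235.785, -632.465, 224.725] pointing down, gripper open.
Joint ranges: [-2.77, 2.77], [-0.9, 2.22], [0.21, 2.48], [-1.53, 4.67], [0.24, 2.81], [-2.84, 2.84]. Speed limits (rad/s): [2.79, 2.79, 3.14, 3.14, 3.14, 3.14].

INTERFACE

Orientations are given as a unit quaternion [x, y, z, w].
In Python, from cell import env gives the robot as it stands. The module is installed in compiled form; this text tells all that it offers.
- The arm moves only by the tool send_rows, never from a script. Its argument "steps" is a list of rows, each an object with "claw": the closure, from -1 (fully open) to 1 (shut); "dp": the shift along the tool's x, y, z in m, a list of three; "twist": the turn, a rotation vector about the tool's x, y, z in degrees, a list of three. A call has 1 to 20 rows; each row is the pose to reach, as a shift and turn from the pose commanded when the call began, along the tool's axes at that moment; what a row does not reach only later rows make up. A row lasts 1/10 s, in which the tool goes at most 50 mm and 8.59 degrees, less where a joint would pass 70% of its speed; a pose out of reach is approached as far as the arm can. A call with a gripper value outside its range is refused whole. The fingers move at their own pace and stop on an object; "squeeze" is the grip in N (left out, the last holds). Time passes only in rows, so rows that repeat a pose let the fingers close. It gives the time, the measured TCP pose, the force, the opening and the grip force at its end, in the units of the state.
- env.observe(): the state, without advancing time (a new reading comes with each control period).
- env.get_image(name): name is "scene" or "top" or "wrist"; returns a dict with "frame" (420x560x3 uint8, red, green, blue), "K" (3x3 intrinsics, pixels), "position" and "orientation" of the camera in the world. Camera axes: x right, y up, looking along -z (the intrinsics and any distortion apply to the point x, -y, -z); pixel columns grow to the right and rows downward; lengths in mm; the calibration is good to about 2 mm. A picture is of the moment at which its call begins. There is no depth.
- env.hand_in(): hands the job in; it is judged then, once.
The state is a dict: "clock": time; "joints": joint angles; "joint_velocities": joint speeds; "tau": joint torques, N m; "position": TCP position; "orientation": TCP orientation; "force": force on the tool from outside, world axes, zero at the start; "torque": the same for the moment, N m; "width": opening from 0.0 (shut) to 1.0 (fully open); "gripper_force": force on a finger pad.
Only numpy, scipy, OpenCV 4.12 (cv2) and the standard library are available. Lean on these libraries where they do the work, as an engineer would, in place of code of your own. Each camera call takes 0.05 s, during which the arm holds its last target. There are 200 camera calls.

TASK

Clear the round tin off the engraver's bed and stand it upright on the cork mat. Take the long board with two feet from the rack, turn it so that it lies on its feet on the bed with the smooth face up, and push it in under the gantry until its long edge is flush against the back stop and its end is flush against the side stop. Leave it there, and leave the other boards in the rack and everything else on the table where they are.

Things in the scene. Friction and masses are not known exactly. Their poses are not given: they have to be found in the camera images.
- board: Board to engrave: wood slab 150 x 66 x 12 mm, 0.1 kg; on one face two cross feet (16 x 58 x 6 mm high, 50 mm either side of the middle), other face smooth. Starts in any place of the rack on a long edge, leaning, feet on the upper outward face. Origin: slab centre (12 mm above its support when on its feet). x along 150, y along 66 (up the slope in the rack), z out of the smooth face.
- engraver: Table-top engraver, fixed. Origin: centre of the bed's underside; x away from the robot, y left. Bed 260 (x) x 290 (y) mm, top 15 mm above the table. Uprights 22 mm wide at y = +-133, x 29 to 127 mm, carry the gantry 62 mm over the bed; its black carriage (x 42 to 118, y -80 to -20) reaches 146 mm over the bed. The bed is open above where x < 29 mm.
- front_rail (a point): Middle of the underside of the gantry's front rail, engraver axes (x = 47, y = 0 mm). The rail spans x 29 to 65 mm and the whole width; underside 62, top 96 mm above the bed. A like back rail spans x 101 to 127 mm.
- back_stop (a point): Foot of the back stop's face, on the bed (engraver x = 115, y = 0 mm). Aluminium bar along y from -110 to +112 mm, 22 mm high above the bed, facing -x.
- side_stop (a point): Foot of the side stop's face, on the bed (engraver x = 0, y = 100 mm). Aluminium bar along x from -100 to +115 mm, 22 mm high above the bed, facing -y.
- home (a point): Point on the bed's top (engraver axes, x = 82, y = 25 mm) straight under the middle of the board when its long edge is on the back stop and its left end on the side stop. The board's near long edge is then at engraver x = 49 mm, under the front rail.
- rack: Wooden rack, fixed: base 215 x 190 x 8 mm. Origin on the table; x away from the robot. Places at x = -60, 0, 60 mm: a board stands on a long edge on the base, top leaning 25 degrees to -x, on two sloping ribs (10 mm wide, y = +-42, 46 mm long) with two toe blocks 12 mm high (y = +-25) at its lower edge; between the ribs both faces are free. Lift boards out along the slope.
- tin: Round closed steel tin with a lid, diameter 60 mm (body 58 mm below the lid's lower edge at 36 mm), height 50 mm, about 0.12 kg. Starts upright on the open part of the engraver's bed. Origin: centre of its underside, z up.
- mat: Square cork mat fixed on the table, 90 x 90 mm, 4 mm thick, between rack and engraver. Origin: centre of its underside.
- plain_board: Another board in the rack, 150 x 66 x 12 mm, smooth on both faces (no feet); leave it. Origin and axes as for the board.
- short_board: Another board in the rack, only 100 x 66 x 12 mm, with a single foot across its middle; leave it. Origin and axes as for the board.
- glass_jar: Open glass tumbler, diameter 72, height 100 mm, standing between rack and engraver; leave it. Origin: centre of its underside.
- mug: White mug, diameter 80, height 90 mm; leave it. Origin: centre of its underside.
- vase: Tall open glass vase, diameter 90, height 200 mm; leave it. Origin: centre of its underside.
- cutter: Steel ring cookie cutter, diameter 70, height 30 mm; leave it. Origin: centre of its underside.
- spatula: Kitchen spatula 240 mm long lying left of the engraver; leave it. Origin: its middle on the table.
- bottle: Clear water bottle, diameter 66, height 200 mm; leave it. Origin: centre of its underside.
- gift_box: Closed cardboard gift box 110 x 80 x 50 mm; leave it. Origin: centre of its underside.

How it is judged:
By the outcome, as a careful person would: the job done as asked, in the order asked, and still so for the second after the job is handed in, with the robot touching nothing.
It also fails if it takes over 72 s, if anything falls off the work surface, if the arm or the gripper's body presses on something with over 40 N, if the wrist force passes 120 N, or if a joint passes its speed limit or range.

## Working session

There is one attempt and no reset: what is moved stays moved. The work goes in short steps, Python scripts to look and compute and a tool call to move; the robot and the scene stay as the last step left them, time stands still between calls to the robot, and variables do not carry over. Pictures are saved under pics/ and viewed, at most 10 in all, crops included, and the job is handed in when it is done.

Besides the shell and the picture viewer there is one more tool, called by a JSON object that holds its "op" and its "data", one argument or row to a line. send_rows: Moves the arm, as the interface text tells. Its arguments: {"type":"object","properties":{"steps":{"type":"array"},"squeeze":{"type":"number"}},"required":["steps"]}

```bash
mkdir -p pics; ls; cat > h.py <<'E'
import numpy as np, cv2
from scipy.spatial.transform import Rotation as R
from cell import env
def grab(n,f=None):
    d=env.get_image(n)
    if f: cv2.imwrite('pics/'+f,d['frame'][:,:,::-1])
    return d
def ray(d,u,v):
    K=np.array(d['K']);r=np.linalg.inv(K)@[u,v,1]
    r=R.from_quat(d['orientation']).apply([r[0],-r[1],-r[2]])
    return np.array(d['position']),r
def atz(d,u,v,z):
    p,r=ray(d,u,v);return p+r*(z-p[2])/r[2]
def proj(d,P):
    c=R.from_quat(d['orientation']).inv().apply(np.atleast_2d(P)-np.array(d['position']))
    q=(np.array(d['K'])@np.c_[c[:,0],-c[:,1],-c[:,2]].T).T
    return q[:,:2]/q[:,2:]
E
python3 - <<'E'
from h import *
for n in('top','scene','wrist'):
    d=grab(n,n+'0.png');print({k:np.round(v,3).tolist() for k,v in d.items() if k!='frame'}, [k for k in d])
    np.savez(n+'0.npz',**d)
a=cv2.imread('pics/top0.png');cv2.imwrite('pics/top0b.png',cv2.resize(a,(800,600),interpolation=cv2.INTER_CUBIC))
a=cv2.imread('pics/scene0.png');cv2.imwrite('pics/scene0b.png',cv2.resize(a,(800,600),interpolation=cv2.INTER_CUBIC))
o=env.observe();print(o)
E
```

```text
pics
{'K': [[529.354, 0.0, 285.303], [0.0, 529.354, 207.11], [0.0, 0.0, 1.0]], 'position': [327.182, -48.451, 1749.959], 'orientation': [-0.052, 0.044, 0.709, -0.702]} ['frame', 'K', 'position', 'orientation']
{'K': [[437.791, 0.0, 280.315], [0.0, 437.791, 211.408], [0.0, 0.0, 1.0]], 'position': [1009.895, 653.528, 992.023], 'orientation': [0.105, 0.341, 0.896, 0.263]} ['frame', 'K', 'position', 'orientation']
{'K': [[364.155, 0.0, 281.654], [0.0, 364.155, 207.799], [0.0, 0.0, 1.0]], 'position': [295.798, -610.299, 373.547], 'orientation': [-0.106, 0.075, -0.566, 0.814]} ['frame', 'K', 'position', 'orientation']
{'clock': 0.15, 'joints': array([-1.36400743e+00,  2.87030090e-01,  1.57784367e+00,  2.14719520e-05,
        1.27858174e+00, -1.50037692e-01]), 'joint_velocities': array([ 0.0005716 , -0.00232567, -0.00522782, -0.00062533,  0.00164277,
       -0.00170897]), 'tau': array([-9.11853767e-04, -4.06603754e+01, -2.93142575e+01, -2.26599636e-04,
        3.96517935e-03, -1.91090855e-06]), 'position': array([ 235.68027702, -631.96471988,  223.61804372]), 'orientation': array([ 9.84126645e-01,  1.77465150e-01, -1.61523104e-05, -9.31339737e-04]), 'force': array([ 0.21663938, -0.22080423, -0.05946033]), 'torque': array([ 0.01527306, -0.04455622,  0.01262745]), 'gripper_force': 0.0, 'width': 0.9988187519371201}
```

View pics/top0b.png

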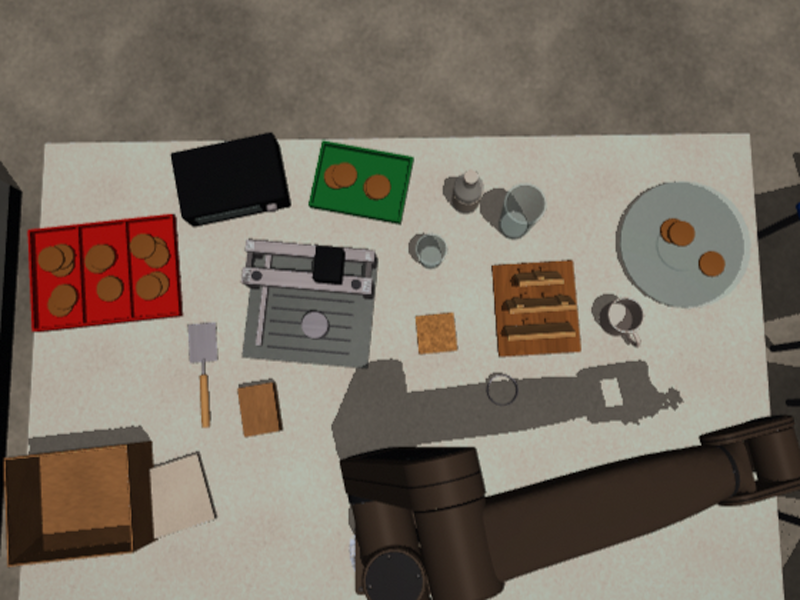

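View pics/scene0b.png

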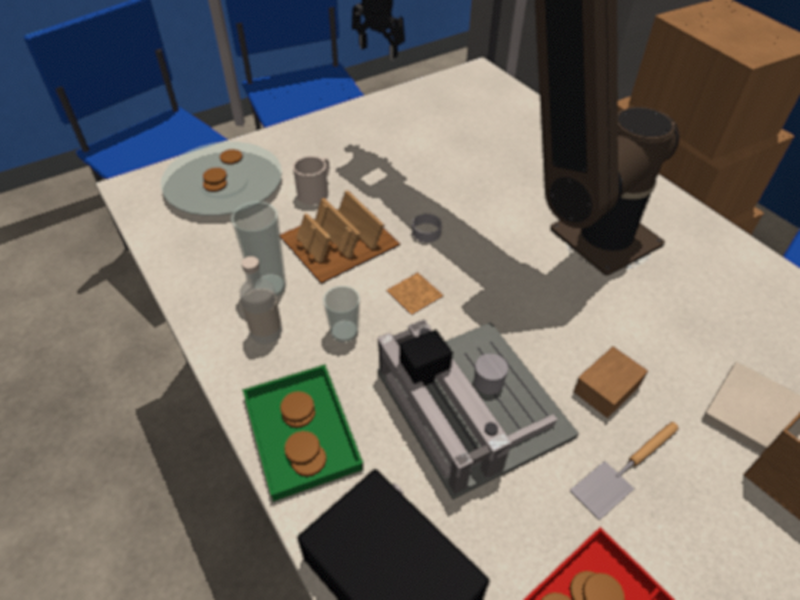

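```bash
python3 - <<'E'
from h import *
a=cv2.imread('pics/scene0.png')[125:200,190:285]
b=cv2.imread('pics/top0.png')[175:255,340:412]
a=cv2.resize(a,None,fx=5,fy=5,interpolation=cv2.INTER_CUBIC);b=cv2.resize(b,None,fx=4.4,fy=4.4,interpolation=cv2.INTER_CUBIC)
h=max(a.shape[0],b.shape[0]);c=np.zeros((h,a.shape[1]+b.shape[1],3),np.uint8)
c[:a.shape[0],:a.shape[1]]=a;c[:b.shape[0],a.shape[1]:]=b;print(c.shape);cv2.imwrite('pics/rack.png',c)
a=cv2.imread('pics/top0.png')[160:265,165:325];cv2.imwrite('pics/eng.png',cv2.resize(a,None,fx=5,fy=5,interpolation=cv2.INTER_CUBIC))
E
```

```text
(375, 792, 3)
```

View pics/rack.png

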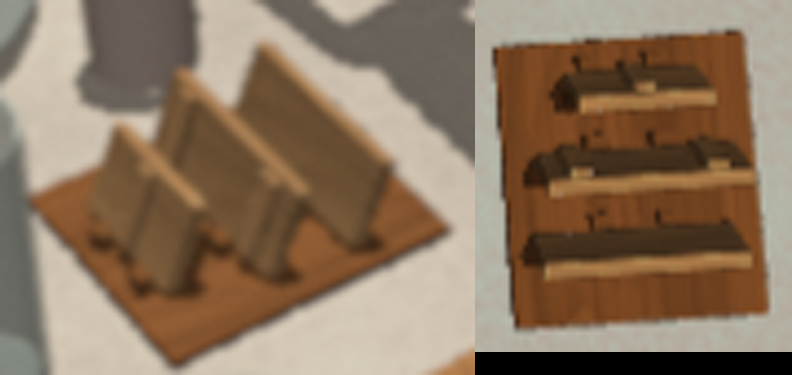

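View pics/eng.png

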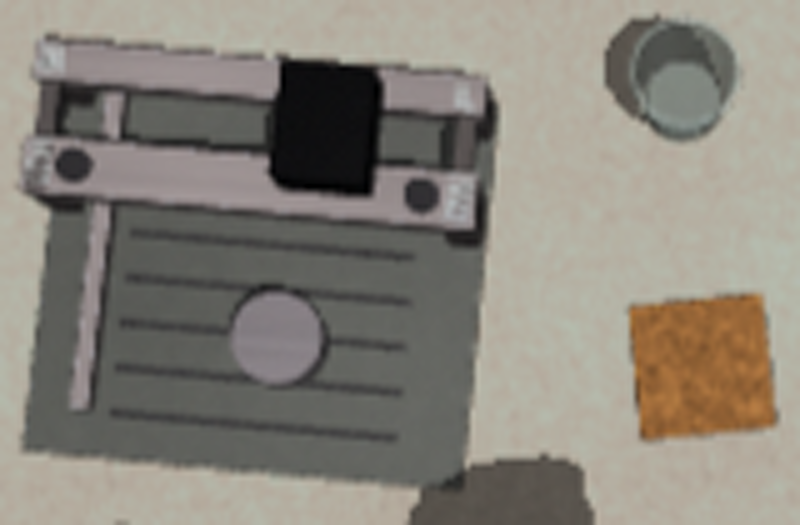

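```bash
cat > fit.py <<'E'
from h import *
from scipy.optimize import least_squares
T={k:v for k,v in np.load('top0.npz').items()};S={k:v for k,v in np.load('scene0.npz').items()}
e=lambda u,v:((u+.5)/5-.5+165,(v+.5)/5-.5+160)
r=lambda u,v:((u-475+.5)/4.4-.5+340,(v+.5)/4.4-.5+175)
s=lambda u,v:((u+.5)/1.42857-.5,(v+.5)/1.42857-.5)
sr=lambda u,v:((u+.5)/5-.5+190,(v+.5)/5-.5+125)
def fit(n,top,sc,x0,both=True):
    def tf(p,m): m=np.array(m,float);c,q=np.cos(p[2]),np.sin(p[2]);return np.c_[p[0]+c*m[:,0]-q*m[:,1],p[1]+q*m[:,0]+c*m[:,1],m[:,2]]
    def f(p):
        o=(proj(T,tf(p,[a for a,_ in top]))-[b for _,b in top]).ravel()
        if sc: o=np.r_[o,(proj(S,tf(p,[a for a,_ in sc]))-[b for _,b in sc]).ravel()]
        return o
    q=least_squares(f,x0,loss='soft_l1',x_scale=[100,100,1]);print(n,np.round(q.x,4),np.round(f(q.x),1));return q.x
g=lambda x,y,z:(x,y,z)
if __name__=='__main__':
    et=[((-130,145,15),e(22,450)),((-130,-145,15),e(465,487)),((-100,100,37),e(93,408)),((118,-20,161),e(285,58)),((118,-80,161),e(382,70)),((42,-80,161),e(372,195)),((42,-20,161),e(272,185))]
    es=[((-130,145,15),s(577,436)),((-130,-145,15),s(487,325)),((130,145,15),s(455,492))]
    fit('eng',et,[],[480,150,0]);fit('eng2',et,es,[480,150,0])
    rt=[((107.5,95,8),r(495,47)),((107.5,-95,8),r(743,33)),((-107.5,-95,8),r(768,312)),((-107.5,95,8),r(515,328))]
    rs=[((107.5,-95,8),sr(30,200)),((107.5,95,8),sr(177,367)),((-107.5,95,8),sr(450,230))]
    fit('rack',rt,[],[480,-250,0]);fit('rack2',rt,rs,[480,-250,0])
    mt=[((45,45,4),e(630,307)),((45,-45,4),e(762,295)),((-45,-45,4),e(775,425)),((-45,45,4),e(640,438))]
    ms=[((45,-45,4),s(387,292)),((45,45,4),s(415,312)),((-45,45,4),s(442,295)),((-45,-45,4),s(415,274))]
    fit('mat',mt,[],[450,-50,0]);fit('mat2',mt,ms,[450,-50,0])
    print('tin',atz(T,*e(279,337),65),atz(S,*s(490,362),65)); print('jar',atz(T,*e(686,62),100),atz(T,*e(683,100),3))
E
python3 fit.py
```

```text
eng [ 5.414515e+02  1.956931e+02 -1.038000e-01] [ 0.5  0.3 -0.3  1.2 -0.4  0.4  0.2  0.3  0.3 -0.3 -0.4 -0.9  0.1 -0.7]
eng2 [ 5.422087e+02  1.957095e+02 -1.007000e-01] [ 0.6  0.2 -0.1  0.8 -0.3  0.2  0.1  0.   0.2 -0.7 -0.4 -1.2  0.  -1.
  1.5 -3.6  2.5 -4.  -1.7  1.3]
rack [ 5.347872e+02 -3.239622e+02  4.780000e-02] [-0.3 -0.3  0.2 -0.5  0.2  0.5 -0.1  0.3]
rack2 [ 5.354137e+02 -3.226694e+02  5.140000e-02] [-0.8 -0.4 -0.3 -0.8 -0.   0.2 -0.4  0.2 -0.6 -1.3 -0.5 -1.   1.1 -1. ]
mat [ 4.794437e+02 -9.204570e+01  7.740000e-02] [-0.4 -0.5  0.2 -0.5  0.2  0.6 -0.   0.4]
mat2 [ 4.80239e+02 -9.09861e+01  1.09900e-01] [-1.1 -0.2 -0.6 -1.1  0.3 -0.2  0.2  0.5 -1.  -1.9 -1.8  1.4  1.8 -0.7
  1.7 -2.3]
tin [495.67897514 179.73859091  65.        ] [494.50922202 174.72899853  65.        ]
jar [664.62523792 -82.54318183 100.        ] [658.53174253 -82.17453006   3.        ]
```

The two-footed board stands in the rack's middle place; in the enlarged rack crop (rack.png) its feet show at (580,172) and (718,163). The tin top is at (279,337) in the enlarged bed crop (eng.png). The jar is at (686,62) and the mat is centred at about (702,366) in that crop.

```bash
cat > plan.py <<'E'
from h import *
import json,os
F='cmd.json'
def cmd():
    if os.path.exists(F): j=json.load(open(F));return np.array(j['p']),R.from_quat(j['q'])
    return np.array([235.785,-632.465,224.725]),R.from_quat([.984126645,.17746515,0,0])
def ori(z,y):
    z=np.array(z,float);z/=np.linalg.norm(z);y=np.array(y,float);y-=z*(y@z);y/=np.linalg.norm(y)
    return R.from_matrix(np.c_[np.cross(y,z),y,z])
def plan(ws,save=True):
    """ws: (pos, Rotation or None); prints rows relative to the commanded pose; stores the last"""
    p,q=cmd();r=q;pl,rl=p,q
    for pos,o in ws:
        r=o if o is not None else r
        dp=np.round(q.inv().apply(np.array(pos)-p)/1000,4);rv=np.round(np.degrees((q.inv()*r).as_rotvec()),1)
        P=p+q.apply(dp*1000);Q=q*R.from_rotvec(np.radians(rv))
        print(dp.tolist(),rv.tolist(),'rows>=%.1f'%max(np.linalg.norm(P-pl)/50,np.degrees((rl.inv()*Q).magnitude())/8.59));pl,rl=P,Q
    if save: json.dump(dict(p=P.tolist(),q=Q.as_quat().tolist()),open(F,'w'))
def log():
    o=env.observe();open('log.txt','a').write(json.dumps([o['joints'].tolist(),o['position'].tolist(),o['orientation'].tolist()])+'\n');return o
E
python3 - <<'E'
from plan import *
log()
plan([((450,-300,215),None),((485,150,215),None),((495.5,178,140),None)])
E
```

```text
[0.3169, -0.2367, 0.0097] [0.0, 0.0, 0.0] rows>=7.9
[0.5068, -0.6461, 0.0097] [0.0, 0.0, 0.0] rows>=9.0
[0.5264, -0.6687, 0.0847] [0.0, 0.0, 0.0] rows>=1.6
```

{"op": "send_rows", "data": {
  "steps": [
    {"claw": -1,"dp": [0.3169,-0.2367,0.0097],"twist": [0,0,0]},
    {"claw": -1,"dp": [0.3169,-0.2367,0.0097],"twist": [0,0,0]},
    {"claw": -1,"dp": [0.3169,-0.2367,0.0097],"twist": [0,0,0]},
    {"claw": -1,"dp": [0.3169,-0.2367,0.0097],"twist": [0,0,0]},
    {"claw": -1,"dp": [0.3169,-0.2367,0.0097],"twist": [0,0,0]},
    {"claw": -1,"dp": [0.3169,-0.2367,0.0097],"twist": [0,0,0]},
    {"claw": -1,"dp": [0.3169,-0.2367,0.0097],"twist": [0,0,0]},
    {"claw": -1,"dp": [0.3169,-0.2367,0.0097],"twist": [0,0,0]},
    {"claw": -1,"dp": [0.5068,-0.6461,0.0097],"twist": [0,0,0]},
    {"claw": -1,"dp": [0.5068,-0.6461,0.0097],"twist": [0,0,0]},
    {"claw": -1,"dp": [0.5068,-0.6461,0.0097],"twist": [0,0,0]},
    {"claw": -1,"dp": [0.5068,-0.6461,0.0097],"twist": [0,0,0]},
    {"claw": -1,"dp": [0.5068,-0.6461,0.0097],"twist": [0,0,0]},
    {"claw": -1,"dp": [0.5068,-0.6461,0.0097],"twist": [0,0,0]},
    {"claw": -1,"dp": [0.5068,-0.6461,0.0097],"twist": [0,0,0]},
    {"claw": -1,"dp": [0.5068,-0.6461,0.0097],"twist": [0,0,0]},
    {"claw": -1,"dp": [0.5068,-0.6461,0.0097],"twist": [0,0,0]},
    {"claw": -1,"dp": [0.5264,-0.6687,0.0847],"twist": [0,0,0]},
    {"claw": -1,"dp": [0.5264,-0.6687,0.0847],"twist": [0,0,0]},
    {"claw": -1,"dp": [0.5264,-0.6687,0.0847],"twist": [0,0,0]}
  ]
}}

```text
clock: 2.15
position: [491.7, 178.8, 134.7]
orientation: [0.984, 0.179, -0.005, -0.0]
force: [0.5, -0.1, -0.9]
width: 1.002
gripper_force: 0.0
```

```bash
python3 - <<'E'
from plan import *
o=log();print(o['position'],o['clock'],o['joints'],R.from_quat(o['orientation']).as_matrix().round(3).tolist())
d=grab('wrist');np.savez('w1.npz',**d)
a=cv2.resize(d['frame'][:,:,::-1],(800,600),interpolation=cv2.INTER_CUBIC)
for n,P in dict(tin=[[495.5,178,65]],).items():
    for u,v in proj(d,P): cv2.drawMarker(a,(int(u*1.4286),int(v*1.4286)),(0,0,255),0,12)
c,s=np.cos(-.103),np.sin(-.103);E=lambda x,y,z:[541.5+c*x-s*y,195.5+s*x+c*y,z]
for u,v in proj(d,[E(-130,145,15),E(-130,-145,15),E(-100,100,37),E(29,90,77),E(29,-90,77)]): print(u,v);cv2.drawMarker(a,(int(u*1.4286),int(v*1.4286)),(255,0,255),0,12)
cv2.imwrite('pics/w1.png',a)
E
```

```text
[491.70471086 178.78714706 134.73188175] 2.15 [1.54611753e-01 5.25645904e-02 2.01726044e+00 1.48962667e-04
 1.08242515e+00 1.36599490e+00] [[0.936, 0.352, -0.011], [0.352, -0.936, -0.002], [-0.01, -0.002, -1.0]]
37.48673669654366 195.01545646568147
368.0878379181838 342.3187214443055
92.03166922869379 192.92479787493895
152.13904540900813 -1.4516567920303733
449.475355817612 156.19633062700262
```

View pics/w1.png

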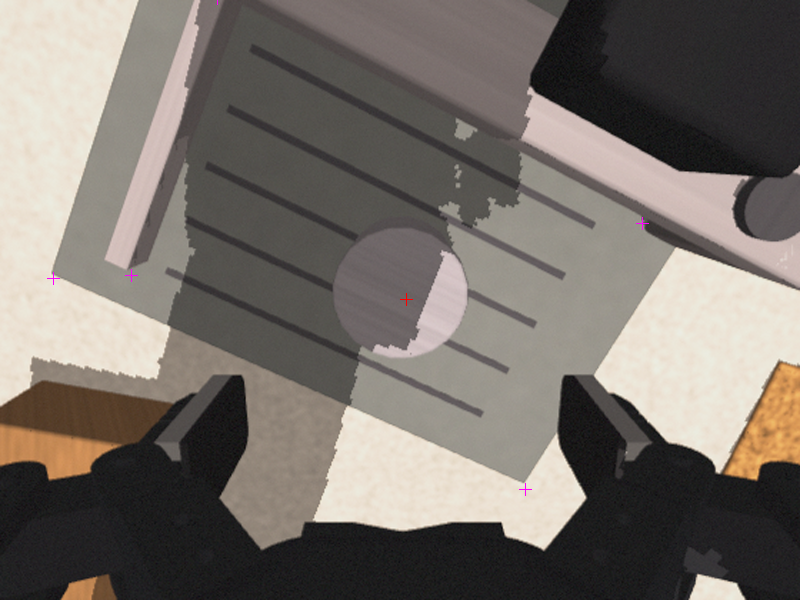

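The tin top is centred at (400,292), about 2.5 mm from the estimate. Bed corners are at (52,275) and (525,482), 1–3 mm from the estimate.

```bash
python3 - <<'E'
from fit import *
from plan import plan
W=dict(np.load('w1.npz'))
print('tin',atz(W,*s(400,292),65))
et=[((-130,145,15),s(52,275)),((-130,-145,15),s(525,482)),((-100,100,37),s(131,270))]
def tf(p,m): m=np.array(m,float);c,q=np.cos(p[2]),np.sin(p[2]);return np.c_[p[0]+c*m[:,0]-q*m[:,1],p[1]+q*m[:,0]+c*m[:,1],m[:,2]]
f=lambda p:(proj(W,tf(p,[a for a,_ in et]))-[b for _,b in et]).ravel()
q=least_squares(f,[541,195,-.1],x_scale=[100,100,.1]);print(q.x,f(q.x).round(1))
t=atz(W,*s(400,292),65)
plan([((round(t[0]/2+495.5/2,0),round(t[1]/2+178/2,0),39),None)])
E
```

```text
tin [497.79940539 182.16442432  65.        ]
[ 5.44622566e+02  1.97625843e+02 -9.68231647e-02] [-0.1 -0.6  1.3  0.9 -1.   0.1]
[0.0022, -0.0013, 0.101] [0.0, 0.0, 0.0] rows>=2.0
```

{"op": "send_rows", "data": {
  "steps": [
    {"claw": -1,"dp": [0.0022,-0.0013,0.05],"twist": [0,0,0]},
    {"claw": -1,"dp": [0.0022,-0.0013,0.085],"twist": [0,0,0]},
    {"claw": -1,"dp": [0.0022,-0.0013,0.101],"twist": [0,0,0]},
    {"claw": -1,"dp": [0.0022,-0.0013,0.101],"twist": [0,0,0]},
    {"claw": -1,"dp": [0.0022,-0.0013,0.101],"twist": [0,0,0]},
    {"claw": 1,"dp": [0.0022,-0.0013,0.101],"twist": [0,0,0]},
    {"claw": 1,"dp": [0.0022,-0.0013,0.101],"twist": [0,0,0]},
    {"claw": 1,"dp": [0.0022,-0.0013,0.101],"twist": [0,0,0]},
    {"claw": 1,"dp": [0.0022,-0.0013,0.101],"twist": [0,0,0]},
    {"claw": 1,"dp": [0.0022,-0.0013,0.101],"twist": [0,0,0]},
    {"claw": 1,"dp": [0.0022,-0.0013,0.101],"twist": [0,0,0]}
  ],
  "squeeze": 40
}}

```text
clock: 3.3
position: [498.8, 180.3, 41.9]
orientation: [0.984, 0.177, 0.002, 0.0]
force: [-1.2, -0.7, 6.9]
width: 0.681
gripper_force: 42.3
```

```bash
python3 - <<'E'
from plan import *
o=log();print(o['position'],o['width'],o['gripper_force'],o['force'])
plan([((497,180,95),None),((480,-92,95),None),((480,-92,32),None),((480,-92,29),None)])
E
```

```text
[498.78067201 180.29248849  41.93211423] 0.6805224749694575 42.25341880715058 [-1.22415927 -0.7141956   6.85933343]
[-0.0, -0.0, -0.056] [0.0, 0.0, 0.0] rows>=1.1
[-0.111, 0.2489, -0.056] [0.0, 0.0, 0.0] rows>=5.5
[-0.111, 0.2489, 0.007] [0.0, 0.0, 0.0] rows>=1.3
[-0.111, 0.2489, 0.01] [0.0, 0.0, 0.0] rows>=0.1
```

{"op": "send_rows", "data": {
  "steps": [
    {"claw": 1,"dp": [0,0,-0.03],"twist": [0,0,0]},
    {"claw": 1,"dp": [0,0,-0.056],"twist": [0,0,0]},
    {"claw": 1,"dp": [-0.022,0.05,-0.056],"twist": [0,0,0]},
    {"claw": 1,"dp": [-0.042,0.095,-0.056],"twist": [0,0,0]},
    {"claw": 1,"dp": [-0.062,0.14,-0.056],"twist": [0,0,0]},
    {"claw": 1,"dp": [-0.082,0.185,-0.056],"twist": [0,0,0]},
    {"claw": 1,"dp": [-0.1,0.225,-0.056],"twist": [0,0,0]},
    {"claw": 1,"dp": [-0.111,0.2489,-0.056],"twist": [0,0,0]},
    {"claw": 1,"dp": [-0.111,0.2489,-0.056],"twist": [0,0,0]},
    {"claw": 1,"dp": [-0.111,0.2489,-0.056],"twist": [0,0,0]},
    {"claw": 1,"dp": [-0.111,0.2489,-0.02],"twist": [0,0,0]},
    {"claw": 1,"dp": [-0.111,0.2489,0.0],"twist": [0,0,0]},
    {"claw": 1,"dp": [-0.111,0.2489,0.007],"twist": [0,0,0]},
    {"claw": 1,"dp": [-0.111,0.2489,0.01],"twist": [0,0,0]},
    {"claw": 1,"dp": [-0.111,0.2489,0.01],"twist": [0,0,0]},
    {"claw": 1,"dp": [-0.111,0.2489,0.01],"twist": [0,0,0]}
  ]
}}

```text
clock: 4.9
position: [478.7, -90.0, 31.2]
orientation: [0.984, 0.179, -0.003, -0.002]
force: [-10.4, 2.6, 14.5]
width: 0.68
gripper_force: 45.4
```

```bash
python3 - <<'E'
from plan import *
o=log();print(o['position'],o['width'],o['gripper_force'],o['force'])
plan([((480,-92,105),None)],0)
E
```

```text
[478.70734755 -89.96996546  31.19054267] 0.6796917022374499 45.36935950171937 [-10.38325197   2.56136715  14.48378123]
[0.0, -0.0, -0.076] [0.0, 0.0, 0.0] rows>=1.5
```

```bash
cat >> plan.py <<'E'
YR=.049;RK=np.array([535.,-323.5,0]);Rr=R.from_euler('z',YR);t25=np.radians(25)
rk=lambda v:RK+Rr.apply(v)
GO=ori(Rr.apply([np.sin(t25),0,-np.cos(t25)]),Rr.apply([-np.cos(t25),0,-np.sin(t25)]))
E
python3 - <<'E'
from plan import *
u=np.array([-np.sin(t25),0,np.cos(t25)])
g=rk(np.array([0,0,8])+u*51); print(g)
h=rk(np.array([0,0,8])+u*171)
plan([((480,-92,110),None),((480,-92,200),None),(h,GO)])
E
```

```text
[ 513.47233849 -324.55570046   54.22169714]
[0.0, -0.0, -0.081] [0.0, 0.0, 0.0] rows>=1.6
[0.0, -0.0, -0.171] [0.0, 0.0, 0.0] rows>=1.8
[-0.0982, 0.2142, -0.134] [17.1, 23.4, 105.7] rows>=12.8
```

{"op": "send_rows", "data": {
  "steps": [
    {"claw": -1,"dp": [0,0,0],"twist": [0,0,0]},
    {"claw": -1,"dp": [0,0,0],"twist": [0,0,0]},
    {"claw": -1,"dp": [0,0,0],"twist": [0,0,0]},
    {"claw": -1,"dp": [0,0,-0.03],"twist": [0,0,0]},
    {"claw": -1,"dp": [0,0,-0.08],"twist": [0,0,0]},
    {"claw": -1,"dp": [0,0,-0.13],"twist": [0,0,0]},
    {"claw": -1,"dp": [0,0,-0.171],"twist": [0,0,0]}
  ]
}}

```text
clock: 5.6
position: [480.6, -92.1, 203.0]
orientation: [0.984, 0.178, 0.001, 0.001]
force: [1.4, 0.3, 0.3]
width: 0.998
gripper_force: 0.0
```

{"op": "send_rows", "data": {
  "steps": [
    {"claw": 0.1,"dp": [-0.0982,0.2142,0.037],"twist": [17.1,23.4,105.7]},
    {"claw": 0.1,"dp": [-0.0982,0.2142,0.037],"twist": [17.1,23.4,105.7]},
    {"claw": 0.1,"dp": [-0.0982,0.2142,0.037],"twist": [17.1,23.4,105.7]},
    {"claw": 0.1,"dp": [-0.0982,0.2142,0.037],"twist": [17.1,23.4,105.7]},
    {"claw": 0.1,"dp": [-0.0982,0.2142,0.037],"twist": [17.1,23.4,105.7]},
    {"claw": 0.1,"dp": [-0.0982,0.2142,0.037],"twist": [17.1,23.4,105.7]},
    {"claw": 0.1,"dp": [-0.0982,0.2142,0.037],"twist": [17.1,23.4,105.7]},
    {"claw": 0.1,"dp": [-0.0982,0.2142,0.037],"twist": [17.1,23.4,105.7]},
    {"claw": 0.1,"dp": [-0.0982,0.2142,0.037],"twist": [17.1,23.4,105.7]},
    {"claw": 0.1,"dp": [-0.0982,0.2142,0.037],"twist": [17.1,23.4,105.7]},
    {"claw": 0.1,"dp": [-0.0982,0.2142,0.037],"twist": [17.1,23.4,105.7]},
    {"claw": 0.1,"dp": [-0.0982,0.2142,0.037],"twist": [17.1,23.4,105.7]},
    {"claw": 0.1,"dp": [-0.0982,0.2142,0.037],"twist": [17.1,23.4,105.7]},
    {"claw": 0.1,"dp": [-0.0982,0.2142,0.037],"twist": [17.1,23.4,105.7]},
    {"claw": 0.1,"dp": [-0.0982,0.2142,0.037],"twist": [17.1,23.4,105.7]}
  ]
}}

```text
clock: 7.1
position: [462.9, -327.0, 163.1]
orientation: [0.708, -0.672, 0.149, -0.156]
force: [-0.2, 0.4, 0.1]
width: 0.451
gripper_force: 0.0
```

```bash
python3 - <<'E'
from plan import *
o=log();print(o['position'],cmd()[0],(cmd()[1].inv()*R.from_quat(o['orientation'])).magnitude(),o['joints'],o['width'])
d=grab('wrist');np.savez('w2.npz',**d)
a=cv2.resize(d['frame'][:,:,::-1],(800,600),interpolation=cv2.INTER_CUBIC)
u=np.array([-np.sin(t25),0,np.cos(t25)]);n=np.array([np.cos(t25),0,np.sin(t25)])
P=[rk(np.array([0,0,8])+u*66+n*k+np.array([0,y,0])) for k in(0,12) for y in(-75,75)]+[rk([-107.5,95,8]),rk([107.5,95,8])]
for U,v in proj(d,P): print(U*1.4286,v*1.4286);cv2.drawMarker(a,(int(U*1.4286),int(v*1.4286)),(255,0,255),0,12)
cv2.imwrite('pics/w2.png',a)
t=grab('top','t2.png')
E
```

```text
[ 462.86773898 -327.01402162  163.10022497] [ 462.79721169 -327.03182279  163.025     ] 0.0024762338404219508 [-0.96129134 -0.0443023   2.10535111  0.47514724  0.89610103  1.86277524] 0.45082562713449686
401.7165205668526 137.75845891811116
401.4224270463025 425.49959629737003
376.18764393141817 137.72106261263173
379.3958759834431 425.47418317290766
565.7237091648483 438.8251563088233
273.6906396887868 376.1591810877446
```

View pics/w2.png

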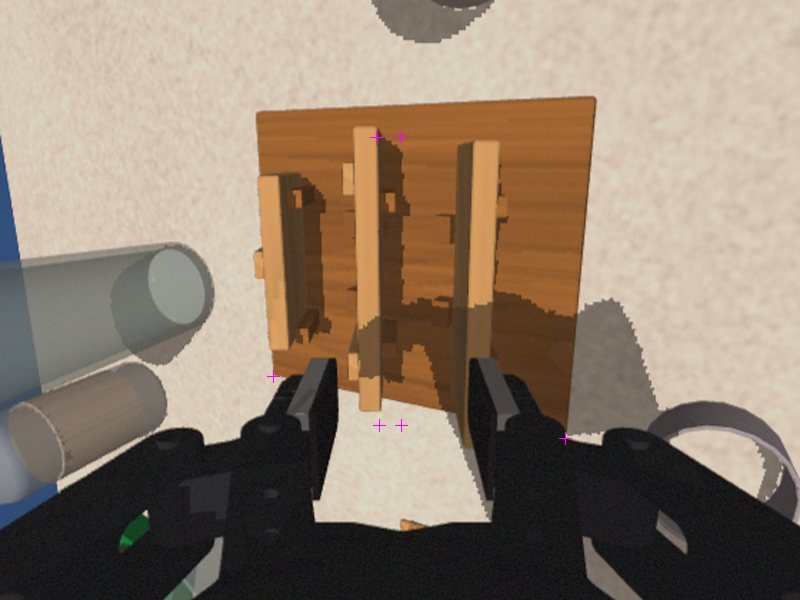

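The board's top edge runs from (368,127) to (370,411), which puts it about 10 mm further along +n and 6 mm further along −y than the model. The rack outline matches.

```bash
cat > kin.py <<'E'
from plan import *
from scipy.optimize import least_squares
def fk(j,k):
    h,a,L2,e,L3,d,w,L=k
    rz=lambda t:R.from_euler('z',t);ry=lambda t:R.from_euler('y',t)
    q=rz(j[0]);p=q.apply([a,d,h])
    q=q*ry(j[1]);p=p+q.apply([0,0,L2]);q=q*ry(j[2]);p=p+q.apply([e,0,L3])
    q=q*rz(j[3])*ry(j[4]);p=p+q.apply([w,0,0]);q=q*rz(j[5]);p=p+q.apply([0,0,L]);return p,q
def fitk():
    D=[json.loads(l) for l in open('log.txt')]
    o=fk(D[0][0],np.ones(8))[1];T0=o.inv()*R.from_quat(D[0][2])
    f=lambda k:np.concatenate([fk(j,k)[0]-p for j,p,_ in D]+[(k-K0)*.002])
    K0=np.array([300,0,400,0,400,100,0,200.]);s=least_squares(f,K0,x_scale=100)
    return s.x,T0,D,f(s.x)
LO=np.array([-2.77,-.9,.21,-1.53,.24,-2.84]);HI=np.array([2.77,2.22,2.48,4.67,2.81,2.84])
def ik(p,o,k,T0,j0):
    def f(j):
        P,Q=fk(j,k);return np.r_[(P-p)/100,((Q*T0).inv()*o).as_rotvec()]
    s=least_squares(f,np.clip(j0,LO+.01,HI-.01),bounds=(LO,HI));return s.x,np.abs(s.fun).max()
E
python3 - <<'E'
from kin import *
k,T0,D,r=fitk();print(k.round(1),np.round(r[:-8],1),T0.as_rotvec())
for j,p,q in D: print(((fk(j,k)[1]*T0).inv()*R.from_quat(q)).magnitude().round(4),end=' ')
d=dict(np.load('w2.npz'));c=1/1.42857
for uv in((368,127),(369,269),(370,411)):
    P=atz(d,uv[0]*c,uv[1]*c,70.7);print(Rr.inv().apply(P-RK))
E
```

```text
[240.3   0.  443.   20.6 572.5 100.9   0.  255.9] [-0.  0. -0.  0.  0. -0. -0.  0.  0.  0.  0.  0.  0. -0. -0.] [-5.05482189e-16 -9.00775883e-17  1.57079633e+00]Traceback (most recent call last):
  File "<stdin>", line 3, in <module>
AttributeError: 'float' object has no attribute 'round'
```

```bash
cat >> kin.py <<'E'
EN=np.array([543.2,196.7,15]);Re=R.from_euler('z',-.100)
en=lambda x,y,z:EN+Re.apply([x,y,z])
def eo(th,roll=0):
    t=np.radians(th);o=ori(Re.apply([np.cos(t),0,-np.sin(t)]),Re.apply([np.sin(t),0,np.cos(t)]));return o*R.from_euler('z',roll,degrees=True)
E
python3 - <<'E'
from kin import *
k,T0,D,r=fitk()
d=dict(np.load('w2.npz'));c=1/1.42857
for uv in((368,127),(369,269),(370,411)):
    P=atz(d,uv[0]*c,uv[1]*c,70.7);print('edge in rack',Rr.inv().apply(P-RK).round(1))
jn=np.array(D[-1][0]);print('now',jn.round(2))
S=[[.2,.2,2.2,a,b,e] for a in(-1,0,1,2,3,4) for b in(.5,1.2) for e in(-2,0,2)]
def best(n,p,o):
    R_=[]
    for s in S+[jn]:
        j,e=ik(p,o,k,T0,np.array(s))
        if e<1e-3 and not any(np.abs(j-q).max()<.05 for q in R_): R_.append(j)
    print(n,[q.round(2).tolist() for q in R_])
for th in(20,25,35):
    t=np.radians(th)
    for x in(5,27):
        best(('hold',th,x),en(x,20,51*np.sin(t)+9)-eo(th).apply([0,0,3]),eo(th))
for th in(30,40):
    best(('push',th),en(49,20,8)-eo(th,90).apply([0,0,18]),eo(th,90));best(('push-',th),en(49,20,8)-eo(th,90).apply([0,0,18]),eo(th,-90))
best('hi',en(-20,20,200),eo(25))
E
```

```text
edge in rack [-11.5 -80.   70.7]
edge in rack [-10.9 -11.   70.7]
edge in rack [-10.1  68.9  70.7]
now [-0.96 -0.04  2.11  0.48  0.9   1.86]
('hold', 20, 5) []
('hold', 20, 27) []
('hold', 25, 5) [[0.39, 0.28, 2.35, 3.85, 0.71, 2.78]]
('hold', 25, 27) [[0.36, 0.31, 2.31, 3.83, 0.69, 2.79]]
('hold', 35, 5) [[0.36, 0.18, 2.33, 4.11, 0.46, 2.51]]
('hold', 35, 27) [[0.34, 0.21, 2.29, 4.09, 0.45, 2.51]]
('push', 30) [[0.34, 0.32, 2.28, 3.88, 0.59, -1.98]]
('push-', 30) [[0.34, 0.32, 2.28, 3.88, 0.59, 1.16]]
('push', 40) [[0.32, 0.25, 2.24, 4.2, 0.36, -2.32]]
('push-', 40) [[0.32, 0.25, 2.24, 4.2, 0.36, 0.82]]
hi [[0.42, -0.19, 2.39, 4.46, 0.48, 2.1]]
```

```bash
cat >> kin.py <<'E'
Rg=R.from_euler('z',.042)
GA=ori(Rg.apply([np.sin(t25),0,-np.cos(t25)]),Rg.apply([np.cos(t25),0,np.sin(t25)]))
uu=Rg.apply([-np.sin(t25),0,np.cos(t25)])
GP=rk([-4.1,-5.5,56.2])
E
python3 - <<'E'
from kin import *
k,T0,D,r=fitk()
h=GP+uu*(95+3);half=GA*R.from_euler('z',90,degrees=True)
print(h,GP+uu*3)
p,q=cmd()
for o in(half,GA):
  print(ik(h,o,k,T0,np.array(D[-1][0])-[0,0,0,0,0,1.5 if o is half else 3.1]))
plan([((p+h)/2,half),(h,GA)])
t=dict(np.load('top0.npz'));print('gift',atz(t,182,285,50))
E
```

```text
[ 489.79424765 -330.93320359  145.01816313] [ 529.90757653 -329.24745243   58.91892336]
(array([-0.92084792,  0.03132613,  2.06729676,  0.48305327,  0.84329106,
        0.31919911]), np.float64(1.3853085345516543e-12))
(array([-0.92084792,  0.03132613,  2.06729676,  0.48305327,  0.84329106,
       -1.25159722]), np.float64(9.802991751683976e-13))
[0.0026, -0.0083, 0.0138] [-0.1, 0.2, -89.6] rows>=10.4
[0.0052, -0.0167, 0.0276] [-0.3, 0.1, -179.6] rows>=10.5
gift [312.97059141 303.01721488  50.        ]
```

{"op": "send_rows", "data": {
  "steps": [
    {"claw": 0.1,"dp": [0.0026,-0.0083,0.0138],"twist": [-0.1,0.2,-89.6]},
    {"claw": 0.1,"dp": [0.0026,-0.0083,0.0138],"twist": [-0.1,0.2,-89.6]},
    {"claw": 0.1,"dp": [0.0026,-0.0083,0.0138],"twist": [-0.1,0.2,-89.6]},
    {"claw": 0.1,"dp": [0.0026,-0.0083,0.0138],"twist": [-0.1,0.2,-89.6]},
    {"claw": 0.1,"dp": [0.0026,-0.0083,0.0138],"twist": [-0.1,0.2,-89.6]},
    {"claw": 0.1,"dp": [0.0026,-0.0083,0.0138],"twist": [-0.1,0.2,-89.6]},
    {"claw": 0.1,"dp": [0.0026,-0.0083,0.0138],"twist": [-0.1,0.2,-89.6]},
    {"claw": 0.1,"dp": [0.0026,-0.0083,0.0138],"twist": [-0.1,0.2,-89.6]},
    {"claw": 0.1,"dp": [0.0026,-0.0083,0.0138],"twist": [-0.1,0.2,-89.6]},
    {"claw": 0.1,"dp": [0.0026,-0.0083,0.0138],"twist": [-0.1,0.2,-89.6]},
    {"claw": 0.1,"dp": [0.0026,-0.0083,0.0138],"twist": [-0.1,0.2,-89.6]}
  ]
}}

```text
clock: 8.3
position: [476.5, -329.2, 154.1]
orientation: [0.976, 0.023, 0.217, -0.004]
force: [0.5, -0.0, -0.2]
width: 0.452
gripper_force: 0.0
```

{"op": "send_rows", "data": {
  "steps": [
    {"claw": 0.1,"dp": [-0.0084,-0.0026,0.0138],"twist": [0,0,-90]},
    {"claw": 0.1,"dp": [-0.0084,-0.0026,0.0138],"twist": [0,0,-90]},
    {"claw": 0.1,"dp": [-0.0084,-0.0026,0.0138],"twist": [0,0,-90]},
    {"claw": 0.1,"dp": [-0.0084,-0.0026,0.0138],"twist": [0,0,-90]},
    {"claw": 0.1,"dp": [-0.0084,-0.0026,0.0138],"twist": [0,0,-90]},
    {"claw": 0.1,"dp": [-0.0084,-0.0026,0.0138],"twist": [0,0,-90]},
    {"claw": 0.1,"dp": [-0.0084,-0.0026,0.0138],"twist": [0,0,-90]},
    {"claw": 0.1,"dp": [-0.0084,-0.0026,0.0138],"twist": [0,0,-90]},
    {"claw": 0.1,"dp": [-0.0084,-0.0026,0.0138],"twist": [0,0,-90]},
    {"claw": 0.1,"dp": [-0.0084,-0.0026,0.0138],"twist": [0,0,-90]},
    {"claw": 0.1,"dp": [-0.0084,-0.0026,0.0138],"twist": [0,0,-90]},
    {"claw": 0.1,"dp": [-0.0084,-0.0026,0.0138],"twist": [0,0,-90]},
    {"claw": 0.1,"dp": [-0.0084,-0.0026,0.0138],"twist": [0,0,-90]}
  ]
}}

```text
clock: 9.6
position: [474.5, -326.6, 138.0]
orientation: [0.676, 0.704, 0.156, 0.15]
force: [0.5, 0.2, -0.2]
width: 0.45
gripper_force: 0.0
```

```bash
python3 - <<'E'
from kin import *
o=log();print(o['position'],cmd()[0],(cmd()[1].inv()*R.from_quat(o['orientation'])).as_rotvec(degrees=True).round(2),o['joints'].round(2),o['width'],o['clock'])
plan([(GP+uu*50,GA),(GP+uu*3,GA)])
E
```

```text
[ 474.54773194 -326.64609032  138.03944461] [ 489.80643202 -330.91641831  145.04996356] [ 0.   -0.    0.05] [-0.94  0.01  2.1   0.49  0.84 -1.28] 0.4504785163629603 9.6
[0.0, -0.0, 0.048] [0.0, 0.0, -0.0] rows>=1.0
[0.0, -0.0001, 0.095] [0.0, 0.0, -0.0] rows>=0.9
```

```bash
python3 - <<'E'
from kin import *
o=env.observe()
P=np.array([474.5,-326.6,138.04]);Q=cmd()[1]
json.dump(dict(p=o['position'].tolist(),q=Q.as_quat().tolist()),open(F,'w'))
plan([(GP+uu*70,GA),(GP+uu*3,GA)])
E
```

```text
[-0.0049, 0.0166, 0.028] [0.0, 0.0, -0.0] rows>=0.7
[-0.0049, 0.0166, 0.095] [0.0, 0.0, -0.0] rows>=1.3
```

{"op": "send_rows", "data": {
  "steps": [
    {"claw": 0.1,"dp": [-0.0049,0.0166,0.028],"twist": [0,0,0]},
    {"claw": 0.1,"dp": [-0.0049,0.0166,0.028],"twist": [0,0,0]},
    {"claw": 0.1,"dp": [-0.0049,0.0166,0.028],"twist": [0,0,0]},
    {"claw": 0.1,"dp": [-0.0049,0.0166,0.06],"twist": [0,0,0]},
    {"claw": 0.1,"dp": [-0.0049,0.0166,0.085],"twist": [0,0,0]},
    {"claw": 0.1,"dp": [-0.0049,0.0166,0.095],"twist": [0,0,0]},
    {"claw": 0.1,"dp": [-0.0049,0.0166,0.095],"twist": [0,0,0]},
    {"claw": 0.1,"dp": [-0.0049,0.0166,0.095],"twist": [0,0,0]}
  ]
}}

```text
clock: 10.4
position: [529.9, -329.6, 60.0]
orientation: [0.676, 0.704, 0.156, 0.151]
force: [-0.8, -0.2, 0.1]
width: 0.451
gripper_force: 0.0
```

```bash
python3 - <<'E'
from kin import *
o=log();print(o['position'],cmd()[0],o['force'],o['width'])
d=grab('wrist','w3.png')
E
```

```text
[ 529.89399342 -329.62322181   60.01117133] [ 529.92748621 -329.28374522   58.97810391] [-0.79426821 -0.24801936  0.07306655] 0.45071888230453655
```

View pics/w3.png

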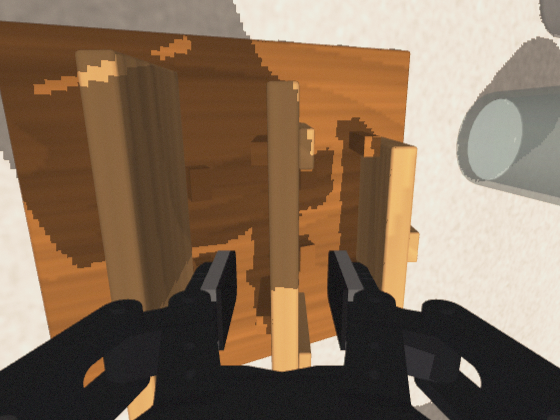

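The board's edge (columns 270–300) is centred between the pads at columns 235 and 330. I'll close and lift along the slope.

{"op": "send_rows", "data": {
  "squeeze": 60,
  "steps": [
    {"claw": 1,"dp": [0,0,0],"twist": [0,0,0]},
    {"claw": 1,"dp": [0,0,0],"twist": [0,0,0]},
    {"claw": 1,"dp": [0,0,0],"twist": [0,0,0]},
    {"claw": 1,"dp": [0,0,0],"twist": [0,0,0]},
    {"claw": 1,"dp": [0,0,0],"twist": [0,0,0]},
    {"claw": 1,"dp": [0,0,0],"twist": [0,0,0]},
    {"claw": 1,"dp": [0,0,-0.015],"twist": [0,0,0]},
    {"claw": 1,"dp": [0,0,-0.04],"twist": [0,0,0]},
    {"claw": 1,"dp": [0,0,-0.08],"twist": [0,0,0]},
    {"claw": 1,"dp": [0,0,-0.12],"twist": [0,0,0]},
    {"claw": 1,"dp": [0,0,-0.15],"twist": [0,0,0]},
    {"claw": 1,"dp": [0,0,-0.15],"twist": [0,0,0]},
    {"claw": 1,"dp": [0,0,-0.15],"twist": [0,0,0]}
  ]
}}

```text
clock: 11.75
position: [466.0, -331.5, 194.3]
orientation: [0.676, 0.704, 0.156, 0.15]
force: [-0.2, 0.6, -0.9]
width: 0.101
gripper_force: 59.7
```

```bash
cat >> kin.py <<'E'
def setcmd(dp,tw):
    p,q=cmd();json.dump(dict(p=(p+q.apply(np.array(dp)*1000)).tolist(),q=(q*R.from_rotvec(np.radians(tw))).as_quat().tolist()),open(F,'w'))
def ea(th,roll=0): return eo(th,180+roll)
E
python3 - <<'E'
from kin import *
setcmd([0,0,-.15],[0,0,0])
o=log();print(o['position'],cmd()[0],o['width']*85,o['gripper_force'],o['joints'].round(2))
k,T0,D,r=fitk();j0=o['joints']
S=[[.2,.2,2.2,a,b,e] for a in(0,1.5,3,4) for b in(.5,1.2) for e in(-2,0,2)]
for x,z,th in((-30,150,35),(-30,120,45),(-10,45,35),(10,42,30),(20,38,27)):
    R_=[]
    for s in S:
        j,e=ik(en(x,15,z),ea(th),k,T0,np.array(s))
        if e<1e-3 and not any(np.abs(j-q).max()<.05 for q in R_): R_.append(j)
    print(x,z,th,[q.round(2).tolist() for q in R_])
E
```

```text
[ 465.95480356 -331.54064119  194.32942071] [ 466.53528097 -331.86612887  194.8999918 ] 8.618418109979304 59.748502084985375 [-0.96 -0.07  2.07  0.45  0.95 -1.23]
-30 150 35 []
-30 120 45 [[0.36, -0.11, 2.33, -1.06, 0.37, -1.78]]
-10 45 35 [[0.37, 0.14, 2.36, 4.13, 0.46, -0.65]]
10 42 30 [[0.36, 0.22, 2.34, 3.94, 0.56, -0.48]]
20 38 27 [[0.35, 0.26, 2.33, 3.86, 0.63, -0.4]]
```

```bash
cat > path.py <<'E'
from kin import *
from scipy.interpolate import PchipInterpolator
k,T0,D,r=fitk()
# board corners in tool frame: x +-75 (along board), z from -13 (held edge) to 53, y +-6, feet towards +y (A: smooth=-y)
C=np.array([[x,y,z] for x in(-75,75) for y in(-6,12) for z in(-13,53)])
def show(js,n=14):
    f=PchipInterpolator(range(len(js)),np.array(js));out=[]
    for t in np.linspace(0,len(js)-1,n):
        j=f(t);p,q=fk(j,k);q=q*T0;c=p+q.apply(C);w=p-q.apply([0,0,256]);b=p+q.apply([[x,y,-51] for x in(-38,38) for y in(-43,43)])
        print(np.round(t,2),'j',j.round(2),'p',p.round(0),'z',q.apply([0,0,1]).round(2),'lo',c[:,2].min().round(0),'bx',c.min(0)[:2].round(0),c.max(0)[:2].round(0),'wr',w.round(0),'body',b[:,2].min().round(0))
        out.append((p,q))
    return out
E
python3 - <<'E'
from path import *
j0=D[-1][0]
def sol(x,y,z,th,dyaw,s):
    o=R.from_euler('z',dyaw,degrees=True)*ea(th);j,e=ik(en(x,y,z),o,k,T0,np.array(s));print((x,y,z,th,dyaw),j.round(2),round(e,4));return j
s=[.36,.2,2.3,3.7,.6,-.5]
jf=sol(10,15,45,32,0,s)
ja=sol(0,15,70,25,10,s);jb=sol(-20,15,110,20,20,s);jb2=sol(0,15,150,15,20,s);sol(-20,15,130,10,25,s)
show([j0,[-.5,-.4,2.0,1.9,1.0,-.9],jb,ja,jf],17)
E
```

```text
(10, 15, 45, 32, 0) [ 0.35  0.19  2.33  4.01  0.51 -0.54] 0.0
(0, 15, 70, 25, 10) [ 0.28  0.12  2.43  3.49  0.56 -0.21] 0.0
(-20, 15, 110, 20, 20) [ 0.24 -0.03  2.48  3.29  0.45 -0.13] 0.0776
(0, 15, 150, 15, 20) [ 0.19 -0.07  2.48  3.11  0.54  0.01] 0.0486
(-20, 15, 130, 10, 25) [ 0.28  0.08  2.48  3.35  0.79 -0.15] 0.1974
0.0 j [-0.96 -0.07  2.07  0.45  0.95 -1.23] p [ 466. -332.  194.] z [ 0.42  0.02 -0.91] lo 144.0 bx [ 452. -407.] [ 502. -255.] wr [ 358. -336.  426.] body 222.0
0.25 j [-0.87 -0.22  2.03  0.82  0.98 -1.19] p [ 556. -263.  342.] z [ 0.73  0.08 -0.68] lo 293.0 bx [ 542. -339.] [ 604. -183.] wr [ 370. -283.  517.] body 341.0
0.5 j [-0.76 -0.32  2.01  1.18  0.99 -1.11] p [ 609. -167.  476.] z [ 0.9   0.21 -0.38] lo 428.0 bx [ 588. -243.] [669. -83.] wr [ 378. -221.  573.] body 446.0
0.75 j [-0.64 -0.38  2.    1.54  1.   -1.01] p [625. -70. 590.] z [ 0.93  0.36 -0.05] lo 541.0 bx [ 592. -139.] [698.  11.] wr [ 387. -161.  603.] body 536.0
1.0 j [-0.5 -0.4  2.   1.9  1.  -0.9] p [619.   9. 677.] z [0.86 0.44 0.26] lo 614.0 bx [572. -42.] [702.  73.] wr [ 399. -103.  61
[... 1121 characters left out ...]
 212.  85.] z [ 0.9   0.07 -0.42] lo 52.0 bx [522. 136.] [601. 290.] wr [313. 194. 193.] body 68.0
3.25 j [ 0.29  0.14  2.41  3.58  0.56 -0.26] p [548. 210.  78.] z [ 0.9   0.03 -0.44] lo 44.0 bx [528. 134.] [601. 286.] wr [318. 201. 190.] body 61.0
3.5 j [ 0.31  0.16  2.39  3.7   0.55 -0.34] p [551. 207.  71.] z [ 0.89 -0.01 -0.46] lo 36.0 bx [533. 132.] [602. 283.] wr [324. 210. 189.] body 57.0
3.75 j [ 0.33  0.18  2.36  3.84  0.54 -0.43] p [554. 207.  65.] z [ 0.87 -0.05 -0.49] lo 29.0 bx [532. 129.] [607. 283.] wr [331. 220. 191.] body 53.0
4.0 j [ 0.35  0.19  2.33  4.01  0.51 -0.54] p [555. 211.  60.] z [ 0.84 -0.08 -0.53] lo 22.0 bx [530. 131.] [610. 287.] wr [339. 232. 196.] body 51.0
```

```bash
python3 - <<'E'
from path import *
j0=D[-1][0]
def sol(x,y,z,th,dyaw,s):
    o=R.from_euler('z',dyaw,degrees=True)*ea(th);j,e=ik(en(x,y,z),o,k,T0,np.array(s));print((x,y,z,th,dyaw),j.round(2),round(e,4));return j
s=[.1,.1,2.35,3.3,.5,-.3]
a=sol(-30,-70,120,32,9,s);b=sol(-30,-60,70,35,8,s);c=sol(-20,-25,55,35,4,b);f=sol(-10,12,50,35,0,c)
o=show([j0,[-.62,-.22,2.25,.7,.7,-1.15],[-.2,-.25,2.38,1.6,.5,-.8],a,b,c,f],19)
E
```

```text
(-30, -70, 120, 32, 9) [ 0.18 -0.21  2.48  4.6   0.24 -1.37] 0.1423
(-30, -60, 70, 35, 8) [ 0.18 -0.08  2.48  4.1   0.24 -0.85] 0.0901
(-20, -25, 55, 35, 4) [ 0.24  0.03  2.46  3.81  0.36 -0.48] 0.0
(-10, 12, 50, 35, 0) [ 0.36  0.13  2.36  4.14  0.45 -0.67] 0.0
0.0 j [-0.96 -0.07  2.07  0.45  0.95 -1.23] p [ 466. -332.  194.] z [ 0.42  0.02 -0.91] lo 144.0 bx [ 452. -407.] [ 502. -255.] wr [ 358. -336.  426.] body 222.0
0.33 j [-0.86 -0.14  2.14  0.49  0.86 -1.22] p [ 494. -276.  198.] z [ 0.48 -0.01 -0.88] lo 145.0 bx [ 476. -352.] [ 536. -200.] wr [ 372. -275.  423.] body 220.0
0.67 j [-0.74 -0.19  2.2   0.58  0.78 -1.19] p [ 524. -210.  202.] z [ 0.55  0.01 -0.83] lo 151.0 bx [ 505. -286.] [ 570. -134.] wr [ 383. -214.  415.] body 219.0
1.0 j [-0.62 -0.22  2.25  0.7   0.7  -1.15] p [ 549. -138.  201.] z [ 0.62  0.07 -0.78] lo 154.0 bx [ 530. -214.] [598. -59.] wr [ 390. -155.  400.] body 213.0
1.33 j [-0.48 -0.24  2.3   0.89  0.63 -1.04] p [569. -53. 201.] z [ 0.69  0.16 -0.71] lo 144.0 bx [ 555. -130.] [616.  29.] wr [394. -93. 383.] body 201.0
1.67 j [-0.34 -0.25  2.34  1.19  0.
[... 1383 characters left out ...]
 161.  72.] z [ 0.8  -0.04 -0.59] lo 31.0 bx [497.  84.] [567. 237.] wr [312. 170. 225.] body 68.0
5.0 j [ 0.24  0.03  2.46  3.81  0.36 -0.48] p [521. 174.  70.] z [ 0.82 -0.02 -0.57] lo 30.0 bx [501.  97.] [570. 249.] wr [311. 180. 217.] body 64.0
5.33 j [ 0.27  0.06  2.44  3.85  0.39 -0.49] p [524. 185.  67.] z [ 0.82 -0.03 -0.57] lo 27.0 bx [504. 109.] [574. 261.] wr [313. 193. 212.] body 60.0
5.67 j [ 0.31  0.09  2.41  3.96  0.42 -0.55] p [530. 198.  67.] z [ 0.83 -0.05 -0.56] lo 26.0 bx [508. 120.] [582. 273.] wr [319. 210. 211.] body 60.0
6.0 j [ 0.36  0.13  2.36  4.14  0.45 -0.67] p [534. 210.  65.] z [ 0.82 -0.08 -0.57] lo 25.0 bx [510. 130.] [589. 286.] wr [326. 231. 212.] body 59.0
```

```bash
python3 - <<'E'
from path import *
res=[]
for z in(120,60):
  for y in(-120,-70,-20,15):
    for th in(25,30,35,40):
      for dy in(0,8,16,24):
        t,q=np.radians(th),np.radians(dy);x=22-53*np.cos(t)*np.cos(q)-75*np.sin(q)-12*np.sin(t)
        o=R.from_euler('z',dy,degrees=True)*ea(th);j,e=ik(en(x,y,z),o,k,T0,np.array([.1,.1,2.35,3.3,.5,-.3]))
        if e<1e-3: print(z,y,th,dy,round(x),j.round(2),'m',np.minimum(j-LO,HI-j).min().round(2))
E
```

```text
120 -20 30 0 -30 [ 0.32 -0.12  2.47  4.19  0.42 -0.79] m 0.01
120 -20 35 0 -28 [ 0.3  -0.14  2.44  4.48  0.34 -1.09] m 0.04
120 15 25 0 -31 [ 0.42 -0.03  2.44  4.12  0.58 -0.66] m 0.04
120 15 30 0 -30 [ 0.41 -0.06  2.42  4.3   0.48 -0.85] m 0.06
120 15 30 8 -40 [ 0.34 -0.13  2.48  3.99  0.35 -0.66] m 0.0
120 15 35 0 -28 [ 0.39 -0.08  2.39  4.55  0.4  -1.1 ] m 0.09
120 15 35 8 -38 [ 0.33 -0.15  2.45  4.32  0.25 -1.  ] m 0.01
60 -20 30 0 -30 [ 0.32  0.06  2.47  3.92  0.53 -0.49] m 0.01
60 -20 35 0 -28 [ 0.3   0.02  2.45  4.08  0.41 -0.66] m 0.03
60 -20 40 0 -26 [ 0.29  0.    2.42  4.35  0.31 -0.94] m 0.06
60 15 25 0 -31 [ 0.42  0.15  2.43  3.94  0.68 -0.44] m 0.05
60 15 30 0 -30 [ 0.41  0.11  2.41  4.05  0.56 -0.56] m 0.07
60 15 30 8 -40 [ 0.34  0.05  2.48  3.72  0.48 -0.37] m 0.0
60 15 35 0 -28 [ 0.39  0.07  2.39  4.22  0.45 -0.74] m 0.09
60 15 35 8 -38 [ 0.33  0.02  2.45  3.87  0.36 -0.53] m 0.03
60 15 40 0 -26 [ 0.37  0.05  2.37  4.47  0.37 -0.99] m 0.11
60 15 40 8 -36 [ 0.31 -0.    2.42  4.15  0.25 -0.82] m 0.01
```

```bash
cat >> path.py <<'E'
G=np.array([[x,y,z] for x in np.linspace(-75,75,11) for y in(-6,12) for z in np.linspace(-13,53,5)]+[[x,y,z] for x in(-38,0,38) for y in(-43,0,43) for z in(-51,-100,-150)]+[[0,y,z] for y in(-25,25) for z in(22,0,-30)])
BX=[((29,-144,0),(65,144,96)),((101,-144,0),(127,144,96)),((42,-80,62),(118,-20,146)),((-130,-145,-15),(130,145,0)),((-100,100,0),(115,112,22))]
CY=[((660,-82),36,100),((479,-91),30,54),((745,-150),33,200),((705,-225),45,200)]
def clear(p,q,under=False):
    W=p+q.apply(G);E=Re.inv().apply(W-EN);m=[]
    for i,(lo,hi) in enumerate(BX):
        if under and i<2: lo=(lo[0],lo[1],62)
        m.append(np.linalg.norm(np.maximum(0,np.maximum(np.array(lo)-E,E-np.array(hi))),axis=1).min())
    for c,r,h in CY: m.append(np.hypot(np.maximum(0,np.hypot(W[:,0]-c[0],W[:,1]-c[1])-r),np.maximum(0,W[:,2]-h)).min())
    return np.round(m).astype(int)
def sol(x,y,z,th,dyaw,s):
    o=R.from_euler('z',dyaw,degrees=True)*ea(th);j,e=ik(en(x,y,z),o,k,T0,np.array(s));print((x,y,z,th,dyaw),j.round(2),round(e,4));return j
E
python3 - <<'E'
from path import *
t=dict(np.load('top0.npz'))
for n,u,v,z in(('bottle',467/1.43,182/1.43,200),('vase',524/1.43,203/1.43,200)): print(n,atz(t,u,v,z))
j0=D[-1][0];s=[.4,0,2.4,4.1,.5,-.8]
a=sol(-30,15,120,30,0,s);f=sol(-29,15,55,30,0,a)
import contextlib,io
js=[j0,[-.62,-.25,2.25,.7,.7,-1.15],[-.2,-.35,2.44,1.6,.5,-.85],[.15,-.32,2.46,3.0,.45,-.85],a,f]
f_=PchipInterpolator(range(len(js)),np.array(js));pr=None
for t in np.linspace(0,5,26):
    p,q=fk(f_(t),k);q=q*T0
    print(round(t,2),f_(t).round(2),p.round(0),q.apply([0,0,1]).round(2),clear(p,q),'' if pr is None else (round(np.linalg.norm(p-pr[0])),round(np.degrees((pr[1].inv()*q).magnitude()),1)));pr=(p,q)
E
```

```text
bottle [ 780.56014571 -157.03816915  200.        ]
vase [ 733.55304879 -275.56723801  200.        ]
(-30, 15, 120, 30, 0) [ 0.41 -0.06  2.42  4.3   0.48 -0.85] 0.0
(-29, 15, 55, 30, 0) [ 0.41  0.12  2.41  4.04  0.57 -0.54] 0.0
0.0 [-0.96 -0.07  2.07  0.45  0.95 -1.23] [ 466. -332.  194.] [ 0.42  0.02 -0.91] [315 329 377 337 566 209 162 237 166] 
0.2 [-0.9  -0.11  2.11  0.47  0.89 -1.23] [ 484. -302.  200.] [ 0.45 -0.01 -0.89] [284 297 345 311 537 179 142 211 147] (35, np.float64(3.5))
0.4 [-0.83 -0.15  2.14  0.5   0.84 -1.22] [ 503. -267.  206.] [ 0.5  -0.01 -0.87] [248 259 307 281 503 145 126 183 123] (40, np.float64(3.2))
0.6 [-0.77 -0.19  2.18  0.56  0.79 -1.2 ] [ 521. -227.  211.] [ 0.55 -0.   -0.84] [209 217 265 249 464 114 119 158  99] (44, np.float64(3.4))
0.8 [-0.69 -0.22  2.21  0.62  0.75 -1.18] [ 538. -184.  215.] [ 0.6   0.02 -0.8 ] [168 174 220 218 423  94 123 135  77] (46, np.float64(3.8))
1.0 [-0.62 -0.25  2.25  0.7   0.7  -1.15] [ 550. -138.  216.] [ 0.64  0.05 -0.77] [125 133 172 191 378  87 135 117  62] (47, np.float64(4.1))
1.2 [-0.54 -0.28  2.29  0.81  0.65 -1.1 ] 
[... 2048 characters left out ...]
(5.3))
4.2 [ 0.41 -0.02  2.41  4.3   0.49 -0.83] [512. 211. 114.] [ 0.85 -0.1  -0.52] [ 12  84  26  61  41 203 202 308 343] (21, np.float64(1.8))
4.4 [ 0.41  0.02  2.41  4.29  0.5  -0.78] [510. 208.  97.] [ 0.84 -0.12 -0.54] [ 12  84  30  43  28 201 196 307 340] (18, np.float64(1.7))
4.6 [ 0.41  0.06  2.41  4.25  0.52 -0.71] [509. 205.  83.] [ 0.83 -0.13 -0.54] [ 12  84  35  29  23 200 193 306 339] (14, np.float64(1.1))
4.8 [ 0.41  0.09  2.41  4.17  0.54 -0.63] [511. 207.  74.] [ 0.84 -0.12 -0.53] [ 10  82  38  20  20 200 194 306 339] (9, np.float64(0.9))
5.0 [ 0.41  0.12  2.41  4.04  0.57 -0.54] [516. 215.  70.] [ 0.86 -0.09 -0.5 ] [  9  81  36  18  10 204 203 308 344] (10, np.float64(3.3))
```

```bash
cat > tr.py <<'E'
from path import *
j0=json.loads(open('log.txt').readlines()[7-0 if 0 else -1])[0]
E
python3 - <<'E'
from path import *
j0=D[-1][0];s=[.4,0,2.4,4.1,.5,-.8]
a=sol(-33,15,122,32,0,s);f=sol(-32,15,55,32,0,a)
js=[list(j0),[-.62,-.25,2.25,.7,.7,-1.15],[-.2,-.35,2.44,1.6,.5,-.85],[.15,-.32,2.46,3.0,.45,-.85],list(a),list(f)]
json.dump(js,open('js.json','w'))
f_=PchipInterpolator(range(len(js)),np.array(js))
def wp(t): p,q=fk(f_(t),k);return p,q*T0
plan([wp(t) for t in(1,1.4,1.8,2.2,2.6)])
E
```

```text
(-33, 15, 122, 32, 0) [ 0.4  -0.08  2.41  4.41  0.44 -0.96] 0.0
(-32, 15, 55, 32, 0) [ 0.4   0.1   2.41  4.1   0.53 -0.6 ] 0.0
[0.1901, 0.0919, 0.0191] [-15.0, 1.3, -2.1] rows>=4.2
[0.2972, 0.1107, 0.0246] [-22.5, 9.9, 10.5] rows>=2.2
[0.4004, 0.1205, 0.0147] [-27.7, 24.1, 32.6] rows>=3.1
[0.474, 0.1385, -0.0121] [-29.7, 38.6, 51.9] rows>=2.8
[0.5162, 0.1532, -0.04] [-28.5, 53.5, 77.2] rows>=3.4
```

{"op": "send_rows", "data": {
  "steps": [
    {"claw": 1,"dp": [0.04,0.02,0.004],"twist": [-3,0.3,-0.4]},
    {"claw": 1,"dp": [0.08,0.04,0.008],"twist": [-6,0.6,-0.8]},
    {"claw": 1,"dp": [0.12,0.058,0.012],"twist": [-9.5,0.8,-1.2]},
    {"claw": 1,"dp": [0.155,0.075,0.016],"twist": [-12,1,-1.6]},
    {"claw": 1,"dp": [0.1901,0.0919,0.0191],"twist": [-15.0,1.3,-2.1]},
    {"claw": 1,"dp": [0.226,0.098,0.021],"twist": [-17.5,4,2]},
    {"claw": 1,"dp": [0.262,0.105,0.023],"twist": [-20,7,6]},
    {"claw": 1,"dp": [0.2972,0.1107,0.0246],"twist": [-22.5,9.9,10.5]},
    {"claw": 1,"dp": [0.32,0.113,0.022],"twist": [-24,13.5,16]},
    {"claw": 1,"dp": [0.35,0.115,0.02],"twist": [-25,17,21.5]},
    {"claw": 1,"dp": [0.375,0.118,0.017],"twist": [-26.5,20.5,27]},
    {"claw": 1,"dp": [0.4004,0.1205,0.0147],"twist": [-27.7,24.1,32.6]},
    {"claw": 1,"dp": [0.419,0.125,0.008],"twist": [-28.2,27.7,37.4]},
    {"claw": 1,"dp": [0.437,0.13,0.001],"twist": [-28.7,31.3,42.2]},
    {"claw": 1,"dp": [0.456,0.134,-0.005],"twist": [-29.2,35,47]},
    {"claw": 1,"dp": [0.474,0.1385,-0.0121],"twist": [-29.7,38.6,51.9]},
    {"claw": 1,"dp": [0.488,0.143,-0.021],"twist": [-29.3,43.5,60]},
    {"claw": 1,"dp": [0.502,0.148,-0.03],"twist": [-28.9,48.5,68.5]},
    {"claw": 1,"dp": [0.5162,0.1532,-0.04],"twist": [-28.5,53.5,77.2]},
    {"claw": 1,"dp": [0.5162,0.1532,-0.04],"twist": [-28.5,53.5,77.2]}
  ]
}}

```text
clock: 13.75
position: [565.7, 190.9, 292.5]
orientation: [0.766, 0.086, 0.622, -0.138]
force: [-0.7, -0.2, 0.1]
width: 0.107
gripper_force: 59.8
```

```bash
python3 - <<'E'
from path import *
o=log();print(o['position'],cmd()[0],(cmd()[1].inv()*R.from_quat(o['orientation'])).as_rotvec(degrees=True).round(1),o['joints'].round(2),o['gripper_force'],o['width'])
js=json.load(open('js.json'));f_=PchipInterpolator(range(len(js)),np.array(js));print(f_(2.6).round(2))
def wp(t): p,q=fk(f_(t),k);return p,q*T0
plan([wp(t) for t in(3,3.4,3.7,4,)])
E
```

```text
[565.67351716 190.92170285 292.47058453] [567.02920073 188.95189104 295.80708879] [ 0.1 -0.3  0.3] [ 0.03 -0.34  2.46  2.42  0.46 -0.85] 59.83287348411977 0.10670323046831033
[ 0.02 -0.34  2.46  2.41  0.46 -0.85]
[0.0059, -0.0156, -0.0024] [-5.1, 5.6, 29.6] rows>=3.6
[-0.0394, -0.0154, -0.0038] [-15.3, 7.4, 62.5] rows>=4.0
[-0.1109, -0.0209, -0.0088] [-26.8, 5.6, 83.3] rows>=2.8
[-0.1676, -0.0256, -0.014] [-34.7, 3.3, 90.8] rows>=1.3
```

Tracking matches the plan; second half.

{"op": "send_rows", "data": {
  "steps": [
    {"claw": 1,"dp": [0.0015,-0.004,-0.0006],"twist": [-1.3,1.4,7.4]},
    {"claw": 1,"dp": [0.003,-0.008,-0.0012],"twist": [-2.6,2.8,14.8]},
    {"claw": 1,"dp": [0.0045,-0.012,-0.0018],"twist": [-3.8,4.2,22.2]},
    {"claw": 1,"dp": [0.0059,-0.0156,-0.0024],"twist": [-5.1,5.6,29.6]},
    {"claw": 1,"dp": [-0.004,-0.0156,-0.0027],"twist": [-7.1,6,36]},
    {"claw": 1,"dp": [-0.013,-0.0155,-0.003],"twist": [-9.1,6.4,42.6]},
    {"claw": 1,"dp": [-0.022,-0.0155,-0.0033],"twist": [-11.1,6.7,49.2]},
    {"claw": 1,"dp": [-0.031,-0.0154,-0.0035],"twist": [-13.2,7,55.8]},
    {"claw": 1,"dp": [-0.0394,-0.0154,-0.0038],"twist": [-15.3,7.4,62.5]},
    {"claw": 1,"dp": [-0.063,-0.017,-0.0054],"twist": [-19,6.8,69.4]},
    {"claw": 1,"dp": [-0.087,-0.019,-0.0071],"twist": [-23,6.2,76.4]},
    {"claw": 1,"dp": [-0.1109,-0.0209,-0.0088],"twist": [-26.8,5.6,83.3]},
    {"claw": 1,"dp": [-0.14,-0.0232,-0.0114],"twist": [-30.8,4.4,87]},
    {"claw": 1,"dp": [-0.1676,-0.0256,-0.014],"twist": [-34.7,3.3,90.8]},
    {"claw": 1,"dp": [-0.1676,-0.0256,-0.014],"twist": [-34.7,3.3,90.8]},
    {"claw": 1,"dp": [-0.1676,-0.0256,-0.014],"twist": [-34.7,3.3,90.8]}
  ]
}}

```text
clock: 15.35
position: [510.7, 215.2, 134.8]
orientation: [-0.588, 0.648, -0.36, 0.324]
force: [-0.0, -0.1, -0.7]
width: 0.112
gripper_force: 59.8
```

```bash
python3 - <<'E'
from path import *
o=log();print(o['position'],cmd()[0],(cmd()[1].inv()*R.from_quat(o['orientation'])).as_rotvec(degrees=True).round(1),o['joints'].round(2),o['gripper_force'],o['width'])
q=R.from_quat(o['orientation']);print(clear(o['position'],q),q.apply([0,0,1]))
d=grab('wrist','w4.png');np.savez('w4.npz',**d);d=grab('scene','s4.png')
a=cv2.imread('pics/s4.png')[150:370,230:430];b=cv2.imread('pics/w4.png')
a=cv2.resize(a,(382,420),interpolation=cv2.INTER_CUBIC);b=cv2.resize(b,(400,300))
c=np.zeros((420,782,3),np.uint8);c[:,:382]=a;c[:300,382:]=b;cv2.imwrite('pics/c4.png',c)
E
```

```text
[510.71669832 215.16330848 134.8270096 ] [511.88118408 214.94938495 136.98660343] [-0.2 -0.  -0.2] [ 0.41 -0.08  2.41  4.41  0.45 -0.95] 59.79662141762674 0.112409865110034
[ 15  87  28  81  60 208 210 312 347] [ 0.84272851 -0.08479992 -0.53161794]
```

View pics/c4.png

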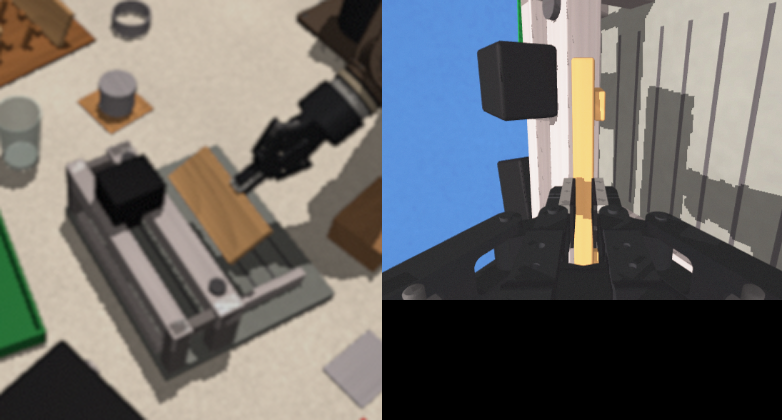

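Smooth face up, feet down; the tin stands upright on the mat. I'll lower the board in front of the gantry.

```bash
python3 - <<'E'
from path import *
j=D[-1][0]
W=[]
for x,z,th in((-33,80,32),(-25,50,31),(-8,40,30),(-8,35,30)):
    j=sol(x,15,z,th,0,j);p,q=fk(j,k);print(clear(p,q*T0,True));W.append((en(x,15,z),ea(th)))
plan(W)
E
```

```text
(-33, 15, 80, 32, 0) [ 0.4   0.03  2.41  4.2   0.49 -0.72] 0.0
[ 15  86  27  42  22 207 204 311 347]
(-25, 15, 50, 31, 0) [ 0.4   0.14  2.4   4.04  0.55 -0.55] 0.0
[ 22  85  39  12  10 202 203 306 343]
(-8, 15, 40, 30, 0) [ 0.38  0.2   2.37  3.96  0.58 -0.48] 0.0
[ 13  74  38   3  10 194 203 296 335]
(-8, 15, 35, 30, 0) [ 0.38  0.21  2.37  3.95  0.59 -0.46] 0.0
[ 17  77  43   0  10 194 203 296 335]
[-0.0, 0.0356, 0.0222] [-0.0, -0.0, 0.0] rows>=0.8
[-0.0, 0.0569, 0.0449] [1.0, -0.0, 0.0] rows>=0.6
[-0.0, 0.0563, 0.0646] [2.0, -0.0, 0.0] rows>=0.4
[-0.0, 0.0606, 0.0672] [2.0, -0.0, 0.0] rows>=0.1
```

{"op": "send_rows", "data": {
  "steps": [
    {"claw": 1,"dp": [0,0.018,0.011],"twist": [0,0,0]},
    {"claw": 1,"dp": [0,0.0356,0.0222],"twist": [0,0,0]},
    {"claw": 1,"dp": [0,0.046,0.034],"twist": [0.5,0,0]},
    {"claw": 1,"dp": [0,0.0569,0.0449],"twist": [1,0,0]},
    {"claw": 1,"dp": [0,0.0566,0.054],"twist": [1.5,0,0]},
    {"claw": 1,"dp": [0,0.0563,0.0646],"twist": [2,0,0]},
    {"claw": 1,"dp": [0,0.0563,0.0646],"twist": [2,0,0]},
    {"claw": 1,"dp": [0,0.0563,0.0646],"twist": [2,0,0]},
    {"claw": 1,"dp": [0,0.0584,0.066],"twist": [2,0,0]},
    {"claw": 1,"dp": [0,0.0606,0.0672],"twist": [2,0,0]},
    {"claw": 1,"dp": [0,0.0606,0.0672],"twist": [2,0,0]}
  ]
}}

```text
clock: 16.55
position: [536.9, 212.7, 51.0]
orientation: [-0.58, 0.641, -0.372, 0.336]
force: [-2.8, -0.2, 3.3]
width: 0.107
gripper_force: 60.3
```

```bash
python3 - <<'E'
from path import *
o=log();print(o['position'],cmd()[0],(cmd()[1].inv()*R.from_quat(o['orientation'])).as_rotvec(degrees=True).round(1),o['joints'].round(2),o['force'],o['width'])
plan([(en(-38,15,35),None),(en(-50,15,60),None),(en(-70,15,75),None)],0)
E
```

```text
[536.93875519 212.69554087  51.01206948] [536.69404156 212.39458578  50.00387465] [0.2 0.  0. ] [ 0.38  0.21  2.37  3.95  0.59 -0.46] [-2.82810296 -0.16496182  3.33032554] 0.10734879198352366
[-0.0, 0.015, -0.026] [0.0, 0.0, 0.0] rows>=0.6
[-0.0, -0.0007, -0.0488] [0.0, 0.0, 0.0] rows>=0.6
[-0.0, -0.0037, -0.0737] [0.0, 0.0, 0.0] rows>=0.5
```

{"op": "send_rows", "data": {
  "steps": [
    {"claw": 0.6,"dp": [0,0,0],"twist": [0,0,0]},
    {"claw": 0.6,"dp": [0,0,0],"twist": [0,0,0]},
    {"claw": 0.6,"dp": [0,0,0],"twist": [0,0,0]},
    {"claw": 0.6,"dp": [0,0.0075,-0.013],"twist": [0,0,0]},
    {"claw": 0.6,"dp": [0,0.015,-0.026],"twist": [0,0,0]},
    {"claw": 0.6,"dp": [0,0.0225,-0.039],"twist": [0,0,0]},
    {"claw": 0.6,"dp": [0,0.025,-0.0433],"twist": [0,0,0]},
    {"claw": 0.6,"dp": [0,0.025,-0.0433],"twist": [0,0,0]},
    {"claw": 0.6,"dp": [0,0.025,-0.0433],"twist": [0,0,0]}
  ]
}}

```text
clock: 17.45
position: [486.9, 217.9, 50.3]
orientation: [-0.581, 0.642, -0.371, 0.336]
force: [0.1, -0.3, -0.4]
width: 0.196
gripper_force: 0.0
```

```bash
python3 - <<'E'
from path import *
setcmd([0,.025,-.0433],[0,0,0])
o=log();print(o['position'],cmd()[0],o['joints'].round(2),o['force'],o['width'],Re.inv().apply(o['position']-EN))
d=grab('wrist','w5.png');np.savez('w5.npz',**d);d=grab('scene','s5.png');np.savez('s5.npz',**d)
a=cv2.imread('pics/s5.png')[200:350,250:410];b=cv2.imread('pics/w5.png')
a=cv2.resize(a,(448,420),interpolation=cv2.INTER_CUBIC);b=cv2.resize(b,(350,262))
c=np.zeros((420,798,3),np.uint8);c[:,:448]=a;c[:262,448:]=b;cv2.imwrite('pics/c5.png',c)
E
```

```text
[486.94692471 217.90823144  50.30624154] [486.9448121  217.38483429  49.96402756] [ 0.45  0.15  2.45  4.02  0.63 -0.48] [ 0.11486454 -0.26245909 -0.41264971] 0.1963870036779038 [-58.08933443  15.48634192  35.30624154]
```

View pics/c5.png

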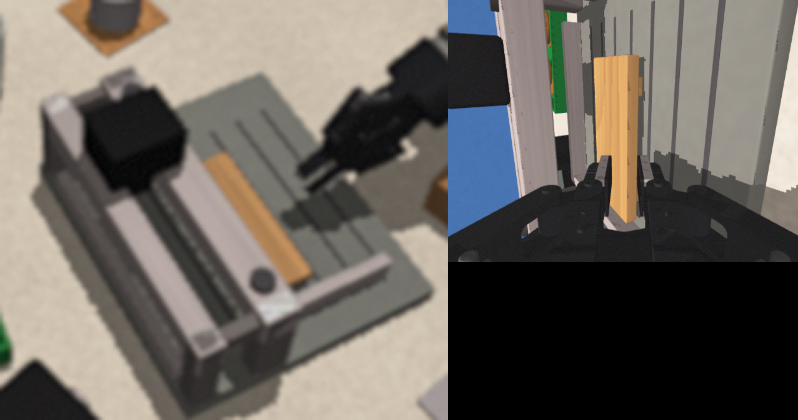

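```bash
python3 - <<'E'
from path import *
S=dict(np.load('s5.npz'))
for n,u,v in(('near right',222,153),('near left',311,275),('far/rail right',203,162)):
    P=atz(S,(u+.5)/2.8-.5+250,(v+.5)/2.8-.5+200,33);print(n,Re.inv().apply(P-EN).round(1))
for n,u,v in(('sidestop near inner top',383,254),):
    P=atz(S,(u+.5)/2.8-.5+250,(v+.5)/2.8-.5+200,37);print(n,Re.inv().apply(P-EN).round(1))
W=dict(np.load('w5.npz'))
for n,u,v in(('w near right top',629-448,56),('w near left',(634-448),221),('w far right top',594-448,58)):
    P=atz(W,u*1.6,v*1.6,33);print(n,Re.inv().apply(P-EN).round(1))
E
```

```text
near right [-26.8 -58.9  18. ]
near left [-27.5  92.   18. ]
far/rail right [ -4.9 -58.   18. ]
sidestop near inner top [-95.9 105.2  22. ]
w near right top [-34.7 -60.3  18. ]
w near left [-44.5  77.   18. ]
w far right top [ 33.  -61.5  18. ]
```

```bash
python3 - <<'E'
from path import *
j=D[-1][0]
for x,y,z,th,dy in((-75,-40,60,35,0),(-3,-95,27,35,0),(-3,-95,27,35,8),(-3,-95,27,30,8),(-3,-95,27,30,0),(-3,-56,27,35,0),(-3,-56,27,35,8),(-3,-95,27,45,0),(-3,-95,27,45,8),(-3,-95,60,35,0),(-3,-95,60,30,0),(-3,-95,100,30,0),(-30,-95,60,30,0)): 
    q=sol(x,y,z,th,dy,j);print(np.minimum(q-LO,HI-q).min().round(2))
E
```

```text
(-75, -40, 60, 35, 0) [ 0.38 -0.05  2.48  4.55  0.48 -1.05] 0.1169
0.0
(-3, -95, 27, 35, 0) [ 0.07  0.09  2.48  3.54  0.4  -0.26] 0.0075
0.0
(-3, -95, 27, 35, 8) [ 0.01  0.06  2.48  3.15  0.31 -0.03] 0.0522
0.0
(-3, -95, 27, 30, 8) [ 0.04  0.1   2.48  3.32  0.41 -0.16] 0.0808
0.0
(-3, -95, 27, 30, 0) [ 0.11  0.13  2.48  3.58  0.53 -0.28] 0.0391
0.0
(-3, -56, 27, 35, 0) [ 0.18  0.12  2.44  3.72  0.43 -0.37] 0.0
0.04
(-3, -56, 27, 35, 8) [ 0.1   0.1   2.47  3.27  0.39 -0.08] 0.0
0.01
(-3, -95, 27, 45, 0) [ 0.08  0.05  2.44  3.93  0.24 -0.65] 0.0458
0.0
(-3, -95, 27, 45, 8) [-0.03  0.03  2.48  2.82  0.24  0.26] 0.0733
0.0
(-3, -95, 60, 35, 0) [ 0.08 -0.02  2.48  3.73  0.3  -0.45] 0.0174
0.0
(-3, -95, 60, 30, 0) [ 0.12  0.02  2.48  3.75  0.42 -0.45] 0.0537
0.0
(-3, -95, 100, 30, 0) [ 0.11 -0.1   2.48  3.98  0.31 -0.69] 0.052
0.0
(-30, -95, 60, 30, 0) [ 0.2  -0.01  2.48  4.18  0.45 -0.8 ] 0.1398
0.0
```

```bash
cat >> path.py <<'E'
def pp(x,y,z,th,L=18): # tip centre (engraver) -> TCP pose, two tips level
    o=ea(th,-90);return en(x,y,z)-o.apply([0,0,L]),o
E
python3 - <<'E'
from path import *
j=np.array(D[-1][0])
W=[(en(-57,15,50),ea(30)),(en(-57,15,50),ea(30,-90)),pp(-42,14,12.5,29),pp(-20,16,12.5,29),pp(52,27,12.5,28),pp(49,25,12.5,28)]
for p,o in W:
    q,e=ik(p,o,k,T0,j);print(q.round(2),round(e,4),np.minimum(q-LO,HI-q).min().round(2));j=q
    if o is W[0][1]: j=q-[0,0,0,0,0,1.5]
plan(W[:3])
E
```

```text
[ 0.45  0.1   2.45  4.06  0.6  -0.54] 0.0 0.03
[ 0.45  0.1   2.45  4.06  0.6  -2.11] 0.0 0.03
[ 0.45  0.2   2.45  3.96  0.68 -1.98] 0.0 0.03
[ 0.42  0.23  2.41  3.93  0.66 -1.97] 0.0 0.07
[ 0.36  0.33  2.27  3.87  0.63 -1.97] 0.0 0.21
[ 0.36  0.33  2.28  3.87  0.63 -1.96] 0.0 0.2
[-0.0, -0.0135, -0.0066] [-0.0, -0.0, 0.0] rows>=0.3
[-0.0, -0.0135, -0.0066] [-0.0, -0.1, -90.0] rows>=10.5
[0.001, 0.0118, 0.0071] [0.8, 0.7, -90.0] rows>=0.6
```

{"op": "send_rows", "data": {
  "steps": [
    {"claw": 0.6,"dp": [0,-0.0135,-0.0066],"twist": [0,0,0]},
    {"claw": 0.6,"dp": [0,-0.0135,-0.0066],"twist": [0,-0.1,-90]},
    {"claw": 0.6,"dp": [0,-0.0135,-0.0066],"twist": [0,-0.1,-90]},
    {"claw": 0.6,"dp": [0,-0.0135,-0.0066],"twist": [0,-0.1,-90]},
    {"claw": 0.6,"dp": [0,-0.0135,-0.0066],"twist": [0,-0.1,-90]},
    {"claw": 0.6,"dp": [0,-0.0135,-0.0066],"twist": [0,-0.1,-90]},
    {"claw": 0.6,"dp": [0,-0.0135,-0.0066],"twist": [0,-0.1,-90]},
    {"claw": 0.6,"dp": [0,-0.0135,-0.0066],"twist": [0,-0.1,-90]},
    {"claw": 0.6,"dp": [0,-0.0135,-0.0066],"twist": [0,-0.1,-90]},
    {"claw": 0.6,"dp": [0,-0.0135,-0.0066],"twist": [0,-0.1,-90]},
    {"claw": 0.6,"dp": [0,-0.0135,-0.0066],"twist": [0,-0.1,-90]},
    {"claw": 0.6,"dp": [0,-0.0135,-0.0066],"twist": [0,-0.1,-90]},
    {"claw": 0,"dp": [0,-0.0135,-0.0066],"twist": [0,-0.1,-90]},
    {"claw": 0,"dp": [0,-0.0135,-0.0066],"twist": [0,-0.1,-90]},
    {"claw": 0,"dp": [0,-0.0135,-0.0066],"twist": [0,-0.1,-90]},
    {"claw": 0,"dp": [0.0005,0.0,0.0],"twist": [0.4,0.3,-90]},
    {"claw": 0,"dp": [0.001,0.0118,0.0071],"twist": [0.8,0.7,-90]},
    {"claw": 0,"dp": [0.001,0.0118,0.0071],"twist": [0.8,0.7,-90]},
    {"claw": 0,"dp": [0.001,0.0118,0.0071],"twist": [0.8,0.7,-90]}
  ]
}}

```text
clock: 19.45
position: [486.9, 216.4, 36.0]
orientation: [0.861, -0.043, 0.507, 0.025]
force: [-0.3, -0.4, 0.4]
width: 0.502
gripper_force: 0.0
```

```bash
python3 - <<'E'
from path import *
o=log();print(o['clock'],Re.inv().apply(o['position']-EN).round(1),Re.inv().apply(cmd()[0]-EN).round(1),(cmd()[1].inv()*R.from_quat(o['orientation'])).as_rotvec(degrees=True).round(1),o['joints'].round(2),o['force'],o['width'])
d=grab('wrist','w6.png');np.savez('w6.npz',**d)
E
```

```text
19.45 [-58.  14.  21.] [-57.8  14.   21.2] [-0. -0. -0.] [ 0.45  0.2   2.45  3.96  0.67 -1.98] [-0.30221851 -0.3502424   0.42446258] 0.5019597821184754
```

View pics/w6.png

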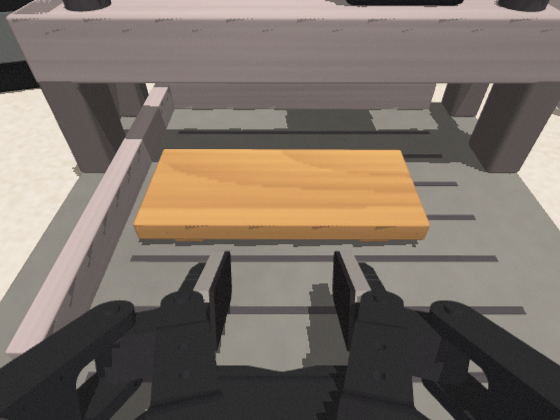

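The board lies flat and square on its feet. Its top face has near corners at (138,224) and (421,224) and far corners at (165,150) and (402,150); the side stop is just to its left. Both tips are behind the near edge.

```bash
python3 - <<'E'
from path import *
W=dict(np.load('w6.npz'))
for n,u,v in(('NL',138,224),('NR',421,224),('FL',165,150),('FR',402,150)):
    print(n,Re.inv().apply(atz(W,u,v,33)-EN).round(1))
print('proj stop inner top (x=-60,0,25), rail lower front', proj(W,[en(-60,100,22),en(0,100,22),en(25,100,22),en(29,0,62),en(29,0,96),en(115,0,0)]).round(0).tolist())
im=W['frame'].astype(int)
for v in(130,200,260): print(v,[(u,im[v,u].tolist()) for u in range(60,170,6)])
# diagonal push
plan([pp(-25,14,12.5,29),pp(30,30,12.5,28)],0)
E
```

```text
NL [-31.3  85.5  18. ]
NR [-31.4 -57.2  18. ]
FL [33.  86.7 18. ]
FR [ 32.8 -62.9  18. ]
proj stop inner top (x=-60,0,25), rail lower front [[84.0, 265.0], [126.0, 178.0], [139.0, 152.0], [306.0, 86.0], [309.0, 18.0], [297.0, 110.0]]
130 [(60, [228, 216, 197]), (66, [89, 81, 79]), (72, [87, 82, 77]), (78, [91, 83, 80]), (84, [90, 83, 81]), (90, [89, 82, 79]), (96, [81, 74, 74]), (102, [67, 61, 60]), (108, [60, 55, 52]), (114, [56, 53, 51]), (120, [56, 52, 53]), (126, [79, 78, 73]), (132, [113, 105, 100]), (138, [115, 105, 104]), (144, [120, 108, 107]), (150, [84, 77, 76]), (156, [89, 80, 81]), (162, [87, 81, 79]), (168, [81, 78, 76])]
200 [(60, [235, 223, 208]), (66, [146, 142, 134]), (72, [143, 139, 129]), (78, [144, 140, 132]), (84, [142, 140, 130]), (90, [201, 183, 179]), (96, [207, 188, 184]), (102, [204, 185, 181]), (108, [206, 186, 183]), (114, [104, 96, 92]), (120, [103, 93, 91]), (126, [102, 93, 92]), (132, [100, 92, 90]), (138, [143, 140, 131]), (144, [215, 158, 98]), (150, [216, 159, 97]), (156, [216, 158, 98]), (162, [217, 160, 99]), (168, [217, 160, 99])]
260 [(60, [210, 189, 186]), (66, [210, 189, 184]), (72, [203, 184, 180]), (78, [203, 183, 179]), (84, [105, 98, 95]), (90, [96, 87, 86]), (96, [102, 95, 93]), (102, [103, 96, 95]), (108, [97, 89, 89]), (114, [141, 137, 130]), (120, [142, 137, 130]), (126, [140, 138, 129]), (132, [94, 86, 89]), (138, [92, 85, 88]), (144, [91, 85, 87]), (150, [92, 86, 87]), (156, [92, 87, 89]), (162, [93, 85, 90]), (168, [92, 87, 89])]
[0.0083, -0.0, 0.0149] [-0.0, 0.0, 0.0] rows>=0.3
[0.0346, -0.016, 0.063] [-0.0, 1.0, 0.0] rows>=1.1
```

{"op": "send_rows", "data": {
  "steps": [
    {"claw": 0,"dp": [0.0019,0.006,0.0035],"twist": [0,0,0]},
    {"claw": 0,"dp": [0.0049,0.006,0.0088],"twist": [0,0,0]},
    {"claw": 0,"dp": [0.0087,0.004,0.0158],"twist": [0,0,0]},
    {"claw": 0,"dp": [0.0126,0.002,0.0228],"twist": [0,0,0]},
    {"claw": 0,"dp": [0.0165,0,0.0298],"twist": [0,0,0]},
    {"claw": 0,"dp": [0.0204,-0.002,0.0368],"twist": [0,0,0]},
    {"claw": 0,"dp": [0.0243,-0.004,0.0438],"twist": [0,0,0]},
    {"claw": 0,"dp": [0.0281,-0.006,0.0508],"twist": [0,0,0]},
    {"claw": 0,"dp": [0.032,-0.008,0.0578],"twist": [0,0,0]},
    {"claw": 0,"dp": [0.032,-0.008,0.0578],"twist": [0,0,0]},
    {"claw": 0,"dp": [0.032,-0.008,0.0578],"twist": [0,0,0]}
  ]
}}

```text
clock: 20.6
position: [553.8, 218.1, 36.0]
orientation: [0.861, -0.042, 0.507, 0.025]
force: [0.9, 0.3, 1.1]
width: 0.498
gripper_force: 0.3
```

```bash
cat > seg.py <<'E'
from path import *
def seg(f):
    o=log();d=grab('wrist',f);np.savez(f[:-4]+'.npz',**d)
    print(o['clock'],'tcp',Re.inv().apply(o['position']-EN).round(1),'F',Re.inv().apply(o['force']).round(1),o['joints'].round(2))
    im=d['frame'];h=cv2.cvtColor(im,cv2.COLOR_RGB2HSV);m=((h[...,0]>7)&(h[...,0]<25)&(h[...,1]>95)&(h[...,2]>50)).astype(np.uint8)
    n,l,s,c=cv2.connectedComponentsWithStats(m);i=1+s[1:,4].argmax();print('bbox',s[i]);M=l==i
    for v in range(s[i][1],s[i][1]+s[i][3],max(1,s[i][3]//6)):
        x=np.where(M[v])[0]
        if len(x): print(v,x.min(),x.max(),Re.inv().apply(atz(d,x.min(),v,33)-EN).round(1)[:2],Re.inv().apply(atz(d,x.max(),v,33)-EN).round(1)[:2],im[v,max(0,x.min()-28):x.min()+3:2].mean(1).astype(int).tolist())
    return d
E
python3 -c "
from seg import *
seg('w7.png')"
```

```text
20.6 tcp [ 8.4 22.3 21. ] F [0.9 0.4 1.1] [ 0.38  0.29  2.33  3.9   0.63 -1.98]
bbox [  110   189   349   116 31195]
189 151 323 [62.  94.2] [61.9 -1.7] [104, 105, 104, 104, 103, 85, 76, 80, 74, 78, 77, 79, 79, 76, 88, 87]
208 142 425 [46.7 95. ] [ 46.6 -54.2] [104, 104, 106, 104, 105, 92, 76, 75, 78, 76, 76, 78, 77, 77, 85, 89]
227 134 433 [33.  95.2] [ 33.  -54.3] [188, 191, 190, 192, 184, 123, 76, 95, 94, 93, 95, 94, 94, 80, 109, 161]
246 127 440 [20.7 95. ] [ 20.6 -54. ] [189, 190, 189, 184, 143, 95, 94, 95, 95, 95, 97, 95, 96, 92, 133, 159]
265 119 448 [ 9.5 95.2] [  9.4 -54.1] [189, 188, 190, 177, 118, 74, 73, 94, 94, 93, 96, 94, 94, 93, 121, 152]
284 111 456 [-0.7 95.4] [ -0.8 -54.2] [187, 188, 186, 168, 101, 94, 90, 93, 93, 93, 93, 93, 93, 92, 117, 165]
303 132 431 [-10.1  83.5] [-10.1 -40.6] [51, 45, 41, 44, 42, 47, 46, 43, 45, 42, 42, 44, 44, 45, 72, 86]
```

```bash
cat > asc.py <<'E'
import cv2,numpy as np,sys
def asc(f,v0,v1,dv,u0,u1,du):
    im=cv2.imread('pics/'+f);h=cv2.cvtColor(im,cv2.COLOR_BGR2HSV)
    for v in range(v0,v1,dv):
        print('%3d '%v+''.join('B' if 7<h[v,u,0]<25 and h[v,u,1]>95 and h[v,u,2]>130 else 'b' if 7<h[v,u,0]<25 and h[v,u,1]>95 else '#' if h[v,u,2]<60 else '+' if h[v,u,2]<120 else '.' for u in range(u0,u1,du)))
if __name__=='__main__': asc(sys.argv[1],*map(int,sys.argv[2:]))
E
python3 asc.py w7.png 170 330 6 90 480 4; python3 asc.py w6.png 210 290 6 90 480 4
```

```text
170 #.+.....++++++++++...................................++++++++++++++++++++++++++..................+
176 #+.....+++++++++++...................................++++++++++++++++++++++++++...................
182 ##.....++++++++++....................................+++++++++++++++++++++++++++..................
188 ###++++++++++++++++++++++++#+++#++++#++++++++++++++#+++++++++++#+#++#+++##++#####++++#++++++++++++
194 ###++++++++++++bbbbbbbbbbbbbbbbbbbbbbbbbbbbbbbbbbbbbbbbbbbbbbbbbbbbbbbBbbbbbBBbbbbb+++++++++++++++
200 ####++++++++++bbbbbbbbbbbbbbbbbbbbbbbbbbbbbbbbbbbbbbbbbbbbbbbbbbbbbbbbbbbbbbbbbbbbbb++++++++++++++
206 ###+++++++++++bbbbbbbbbbbbbbbbbbbbbbbbbbbbbbbbbbbbbbbbbbbbbbbbbbbbbbbbbbbbbbbbbbbbbb++++++++++++++
212 ###.+++++++++bbbbbbbbbbbbbbbbbbbbbbbbbbbbbbbbbbbbbbbbbbbbbbbbbbbbbbbbbbbbbbbbbbbbbbbb+++++++++++++
218 ##......++++BBBBBBBBBBBBBBBBBBBBBBBBBBBBBBBBBBBBBBBBBBBBBBBBBBBBBBBBBBbBBBBBBBBBBBBBBB++++++++++++
224 #......+++++BBBBBBBBBBBBBBBBBBBBBBBBBBBBBBBBBBBBBBBBBBBBBBBBBBBBBBBBBBBBBBBBBBBBBBBBBB############
230 .......++++BBBBBBBBBBBBBBBBBBBBBBBBBBBBBBBBBBBBBBBBBBBBBBBBBBBBBBB
[... 2422 characters left out ...]
..................#..........................+#...................................
258 ++++++.....+++++++++++++++++++...+##+++++++++++++++++++++++++##+...+++++++++++++++++++++++++++++++
264 +++++......................##....###.........................###...+#+............................
270 ++++.....................###+...####.........................####...###+..........................
276 ++++....................+###...+####.........................####....###..........................
282 +++.....................###....#####.........................#####....###.........................
288 +++....................###....######....................++++.#####+...+###........................
```

```bash
python3 - <<'E'
from path import *
W=dict(np.load('w6.npz'))
o=D[-2];p=np.array(o[1]);q=R.from_quat(o[2]);print(Re.inv().apply(p-EN))
for L in(22,16,10,4,-2):
    print(L,[proj(W,[p+q.apply([x,y,L])]).round(0)[0].tolist() for x in(11,0,-11) for y in(21,)], [proj(W,[p+q.apply([x,y,L])]).round(0)[0].tolist() for x in(11,) for y in(-21,)],'z low',(Re.inv().apply(p+q.apply([-11,0,L])-EN)[2]).round(1))
E
```

```text
[-57.97354831  14.02865787  20.95716508]
22 [[322.0, 224.0], [321.0, 245.0], [321.0, 265.0]] [[237.0, 224.0]] z low 0.7
16 [[323.0, 228.0], [323.0, 249.0], [322.0, 270.0]] [[236.0, 228.0]] z low 3.6
10 [[325.0, 232.0], [324.0, 254.0], [323.0, 276.0]] [[234.0, 232.0]] z low 6.5
4 [[326.0, 236.0], [326.0, 259.0], [325.0, 281.0]] [[233.0, 237.0]] z low 9.4
-2 [[328.0, 241.0], [327.0, 265.0], [326.0, 287.0]] [[231.0, 241.0]] z low 12.3
```

```bash
python3 - <<'E'
from path import *
W=dict(np.load('w6.npz'));o=D[-2];p=np.array(o[1]);q=R.from_quat(o[2])
f=lambda P:proj(W,[p+q.apply(P)]).round(0)[0].tolist()
print('cam in tool',q.inv().apply(W['position']-p).round(1),(q.inv()*R.from_quat(W['orientation'])).as_matrix().round(2).tolist())
for P in([38,0,-51],[42,0,-51],[30,0,-51],[38,38,-51],[42,42,-60],[11,21,-15],[11,35,-15],[5,21,0],[5,21,10]): print(P,f(P))
E
python3 asc.py w6.png 246 420 6 150 420 4
```

```text
cam in tool [  65.6    1.  -150.5] [[-0.0, 0.97, 0.26], [1.0, 0.0, 0.0], [-0.0, 0.26, -0.97]]
[38, 0, -51] [278.0, 211.0]
[42, 0, -51] [278.0, 197.0]
[30, 0, -51] [278.0, 238.0]
[38, 38, -51] [412.0, 211.0]
[42, 42, -60] [441.0, 205.0]
[11, 21, -15] [332.0, 252.0]
[11, 35, -15] [367.0, 252.0]
[5, 21, 0] [327.0, 252.0]
[5, 21, 10] [324.0, 244.0]
246 ....................................+..............++.............+.
252 ...................#..........................+#....................
258 +++++++++++++++...+##+++++++++++++++++++++++++##+...++++++++++++++++
264 ............##....###.........................###...+#+.............
270 ..........###+...####.........................####...###+...........
276 .........+###...+####.........................####....###...........
282 .........###....#####.........................#####....###..........
288 ........###....######....................++++.#####+...+###.........
294 .....########..######...................++++++######.+#######+......
300 ...###########.######...................++++++#####++##########+....
306 +++################
[... 663 characters left out ...]
.............++++++++++++##################
366 #########################++............++###########################
372 ####################################################################
378 ##################################################################++
384 +#################################################################..
390 +#################################################################..
396 +#################################################################..
402 ##################################################################..
408 ###################################################################.
414 ####################################################################
```

```bash
python3 - <<'E'
from path import *
setcmd([.032,-.008,.0578],[0,0,0])
o=ea(29,-90)
W=[(en(8,22,34),o),(en(-46,13,34),o),(en(-46,13,16),o),(en(-46,13,11),o),(en(-46,13,8),o)]
j=D[-1][0]
for p,q in W: j,e=ik(p,q,k,T0,j);print(j.round(2),round(e,4))
plan(W)
E
```

```text
[ 0.38  0.25  2.33  3.93  0.6  -2.01] 0.0
[ 0.43  0.17  2.44  3.97  0.64 -2.01] 0.0
[ 0.43  0.23  2.43  3.92  0.68 -1.95] 0.0
[ 0.43  0.25  2.42  3.91  0.68 -1.94] 0.0
[ 0.43  0.26  2.42  3.9   0.69 -1.93] 0.0
[0.0111, 0.0, -0.0065] [-0.0, 0.0, 0.0] rows>=0.3
[-0.0151, 0.009, -0.0537] [-0.0, 0.0, 0.0] rows>=1.1
[-0.0308, 0.009, -0.045] [-0.0, 0.0, 0.0] rows>=0.4
[-0.0352, 0.009, -0.0426] [-0.0, 0.0, 0.0] rows>=0.1
[-0.0378, 0.009, -0.0411] [-0.0, 0.0, 0.0] rows>=0.1
```

{"op": "send_rows", "data": {
  "steps": [
    {"claw": 0,"dp": [0.0111,0,-0.0065],"twist": [0,0,0]},
    {"claw": 0,"dp": [0.0111,0,-0.0065],"twist": [0,0,0]},
    {"claw": 0,"dp": [-0.002,0.0045,-0.03],"twist": [0,0,0]},
    {"claw": 0,"dp": [-0.0151,0.009,-0.0537],"twist": [0,0,0]},
    {"claw": 0,"dp": [-0.0151,0.009,-0.0537],"twist": [0,0,0]},
    {"claw": 0,"dp": [-0.023,0.009,-0.0495],"twist": [0,0,0]},
    {"claw": 0,"dp": [-0.0308,0.009,-0.045],"twist": [0,0,0]},
    {"claw": 0,"dp": [-0.0352,0.009,-0.0426],"twist": [0,0,0]},
    {"claw": 0,"dp": [-0.0378,0.009,-0.0411],"twist": [0,0,0]},
    {"claw": 0,"dp": [-0.0378,0.009,-0.0411],"twist": [0,0,0]},
    {"claw": 0,"dp": [-0.0378,0.009,-0.0411],"twist": [0,0,0]}
  ]
}}

```text
clock: 21.75
position: [498.9, 214.3, 22.8]
orientation: [0.861, -0.043, 0.507, 0.025]
force: [-1.0, -0.2, 0.7]
width: 0.497
gripper_force: 0.0
```

```bash
python3 - <<'E'
from seg import *
seg('w8.png');print('cmd',Re.inv().apply(cmd()[0]-EN))
from asc import asc
asc('w8.png',180,330,6,90,480,4)
E
```

```text
21.75 tcp [-45.9  13.1   7.8] F [-0.9 -0.3  0.7] [ 0.43  0.26  2.42  3.9   0.69 -1.93]
bbox [  120   118   292    86 22218]
118 152 384 [61.6 95. ] [ 61.4 -53.2] [107, 109, 106, 106, 107, 109, 95, 82, 80, 79, 81, 80, 80, 80, 86, 92]
132 145 391 [45.2 95. ] [ 45.  -54.1] [178, 176, 178, 176, 178, 171, 93, 78, 80, 80, 78, 78, 79, 79, 87, 90]
146 138 397 [30.3 95. ] [ 30.1 -54.4] [196, 194, 198, 198, 198, 171, 101, 81, 95, 98, 100, 99, 100, 82, 137, 164]
160 131 402 [16.8 95. ] [ 16.7 -54.1] [191, 195, 196, 196, 189, 132, 80, 96, 98, 97, 96, 96, 98, 95, 132, 157]
174 124 408 [ 4.5 95.1] [  4.4 -54.3] [194, 195, 193, 193, 175, 104, 97, 96, 86, 95, 96, 96, 95, 96, 150, 171]
188 121 410 [-6.7 93.1] [ -6.8 -52.5] [191, 185, 149, 82, 75, 98, 99, 96, 97, 97, 97, 95, 95, 97, 95, 116]
202 162 371 [-17.1  70. ] [-17.1 -31. ] [77, 76, 75, 76, 77, 78, 78, 78, 76, 75, 76, 76, 76, 74, 87, 91]
cmd [-45.98435441  12.96374989   8.02697666]
180 ....++++BBBBBBBBBBBBBBBBBBBBBBBBBBBBBBBBBBBBBBBBBBBBBBBBBBBBBBBBBBBBBBBBBBBBBBBBB++++++++++++++...
186 ...+++++BBbBBBBBBBBBBBBBBbbBBBBBBBBBBBBBBbBBBBBBBBBBBBBbbb
[... 1709 characters left out ...]
.......###....######.....................++++#####+...+###........................
294 ....................########..######.....................++++######.+#######+.....................
300 ......++++........###########.######......................+++#####+.##########+........++++.......
306 .+#########.......#################+.....................+++++#################......+#########...
312 ############+######################......................+++++######################+############+
318 ##################################+++++++++++++++++++++++#########################################
324 ##################################++++++++++++.++++++++++++++++###################################
```

```bash
python3 - <<'E'
from path import *
W=dict(np.load('w8.npz'))
for u,v in((121,146),(113,160),(104.5,174)): print(Re.inv().apply(atz(W,u,v,37)-EN).round(1))
im=W['frame'].astype(int).mean(2)
print('col 200',[(v,int(im[v,200])) for v in range(60,122,2)])
print(proj(W,[en(115,20,22),en(115,20,0),en(29,20,62),en(65,20,62)]).round(0).tolist())
o=ea(29,-90)
plan([(en(-46,7,6),o),(en(0,7,6),o),(en(50,19,6),o)],0)
E
```

```text
[ 24.5 101.7  22. ]
[ 11.4 101.9  22. ]
[ -0.4 102.2  22. ]
col 200 [(60, 127), (62, 126), (64, 126), (66, 124), (68, 97), (70, 106), (72, 107), (74, 118), (76, 109), (78, 107), (80, 105), (82, 107), (84, 107), (86, 110), (88, 106), (90, 106), (92, 107), (94, 103), (96, 105), (98, 108), (100, 106), (102, 130), (104, 143), (106, 144), (108, 145), (110, 146), (112, 143), (114, 140), (116, 144), (118, 99), (120, 93)]
[[271.0, 76.0], [272.0, 103.0], [266.0, 72.0], [268.0, 45.0]]
[-0.0018, 0.006, 0.001] [-0.0, 0.0, 0.0] rows>=0.1
[0.0205, 0.006, 0.0412] [-0.0, 0.0, 0.0] rows>=0.9
[0.0448, -0.0059, 0.0849] [-0.0, 0.0, 0.0] rows>=1.0
```

{"op": "send_rows", "data": {
  "steps": [
    {"claw": 0,"dp": [-0.0018,0.006,0.001],"twist": [0,0,0]},
    {"claw": 0,"dp": [0.0093,0.006,0.0211],"twist": [0,0,0]},
    {"claw": 0,"dp": [0.0171,0.006,0.0351],"twist": [0,0,0]},
    {"claw": 0,"dp": [0.0205,0.006,0.0412],"twist": [0,0,0]},
    {"claw": 0,"dp": [0.0244,0.006,0.0482],"twist": [0,0,0]},
    {"claw": 0,"dp": [0.0283,0.0043,0.0552],"twist": [0,0,0]},
    {"claw": 0,"dp": [0.0321,0.0026,0.0622],"twist": [0,0,0]},
    {"claw": 0,"dp": [0.0321,0.0026,0.0622],"twist": [0,0,0]},
    {"claw": 0,"dp": [0.0321,0.0026,0.0622],"twist": [0,0,0]}
  ]
}}

```text
clock: 22.7
position: [567.6, 204.8, 20.4]
orientation: [0.861, -0.043, 0.506, 0.025]
force: [0.4, 0.6, 0.8]
width: 0.499
gripper_force: 0.0
```

```bash
python3 - <<'E'
from seg import *
setcmd([.0321,.0026,.0622],[0,0,0])
seg('w9.png');print('cmd',Re.inv().apply(cmd()[0]-EN))
from asc import asc
asc('w9.png',210,300,6,90,480,4)
E
```

```text
22.7 tcp [23.4 10.5  5.4] F [0.3 0.6 0.8] [ 0.33  0.34  2.31  3.81  0.64 -1.91]
bbox [   69   155   357   111 34460]
155 120 389 [87.3 98.1] [ 87.1 -49.2] [109, 175, 204, 203, 203, 205, 181, 186, 111, 102, 104, 102, 101, 89, 144, 149]
173 109 398 [71.5 98.8] [ 71.4 -50.6] [112, 111, 112, 112, 110, 111, 113, 109, 89, 84, 84, 81, 81, 83, 93, 95]
191 99 404 [57.5 98.9] [ 57.4 -50.3] [112, 113, 110, 110, 112, 112, 111, 104, 85, 82, 81, 82, 84, 81, 91, 94]
209 89 411 [44.9 98.9] [ 44.8 -50.5] [113, 110, 111, 110, 111, 112, 109, 99, 83, 80, 82, 84, 80, 80, 88, 95]
227 79 418 [33.5 99. ] [ 33.4 -50.7] [202, 202, 202, 202, 203, 206, 193, 143, 81, 82, 102, 103, 102, 102, 130, 165]
245 69 424 [23.1 99.1] [ 23.  -50.4] [200, 201, 201, 203, 202, 202, 187, 124, 102, 104, 100, 103, 83, 97, 126, 173]
263 79 417 [13.7 91.1] [ 13.6 -44.9] [97, 100, 99, 99, 102, 99, 98, 97, 99, 99, 100, 99, 99, 94, 99, 110]
cmd [23.98197153 10.43409502  5.94753433]
210 bbbbbbbbbbbbbbbbbbbbbbbbbbbbbbbbbbbbbbbbbbbbbbbbbbbbbbbbbbbbbbbbbbbbbbbbbbbbbbbbb+++++++++++++++++
216 BBBBBBBBBBbbbbbbbbbBBBBBBBBBBbbbbbbbbbBBBBBBBBBB
[... 689 characters left out ...]
BBBBBBBBBBBBBB...+#bBBBBBBBBBBBBBBBBBBBBBBBBB##+...BBBBBBBBBBBBBBBB...............
264 +++++++++bBBBBBBB++++++++++##....###+++++++++++++++++++++++++###...+#+BB++++++++..................
270 ....+++++++++++++++....++###+...####++....+++++++++++++++....####...###+..........................
276 ..+++++++++++++++++++++++###...+####++++++++++++++++++++++#######....###++++++++++++++++++++++++++
282 ........................###....#####.....................++++#####....###.........................
288 .......................###....######......................+++#####+...+###........................
294 ....................########..######......................+++######.+#######+.....................
```

{"op": "send_rows", "data": {
  "steps": [
    {"claw": 0,"dp": [0.0024,-0.0017,0.0044],"twist": [0,0,0]},
    {"claw": 0,"dp": [0.0049,-0.0034,0.0088],"twist": [0,0,0]},
    {"claw": 0,"dp": [0.0073,-0.005,0.0131],"twist": [0,0,0]},
    {"claw": 0,"dp": [0.0097,-0.0066,0.0175],"twist": [0,0,0]},
    {"claw": 0,"dp": [0.0097,-0.0066,0.0175],"twist": [0,0,0]},
    {"claw": 0,"dp": [0.0097,-0.0066,0.0175],"twist": [0,0,0]}
  ]
}}

```text
clock: 23.35
position: [588.9, 209.6, 21.1]
orientation: [0.86, -0.043, 0.507, 0.025]
force: [0.1, -0.6, -0.0]
width: 0.501
gripper_force: 0.0
```

```bash
python3 - <<'E'
from seg import *
setcmd([.0097,-.0066,.0175],[0,0,0])
seg('w10.png');print('cmd',Re.inv().apply(cmd()[0]-EN))
E
```

```text
23.35 tcp [44.2 17.4  6.1] F [ 0.2 -0.5 -0. ] [ 0.33  0.37  2.26  3.81  0.62 -1.93]
bbox [   79   186   358    83 26511]
186 112 411 [ 83.  101.3] [ 82.9 -48.2] [107, 105, 106, 109, 109, 109, 108, 107, 106, 109, 98, 85, 84, 102, 135, 155]
199 105 416 [ 73.4 101.4] [ 73.3 -48.1] [111, 110, 110, 113, 112, 110, 112, 111, 112, 111, 102, 84, 80, 84, 89, 94]
212 99 421 [ 64.5 101.1] [ 64.4 -48.1] [109, 110, 111, 112, 110, 110, 112, 113, 113, 109, 93, 85, 83, 81, 88, 95]
225 92 426 [ 56.2 101.2] [ 56.1 -48. ] [110, 111, 113, 111, 109, 109, 112, 111, 113, 107, 90, 86, 83, 83, 87, 91]
238 85 431 [ 48.5 101.3] [ 48.4 -48. ] [111, 111, 112, 111, 111, 111, 110, 111, 113, 104, 89, 85, 81, 81, 95, 98]
251 79 436 [ 41.3 101. ] [ 41.2 -48. ] [185, 187, 201, 203, 204, 203, 207, 206, 198, 169, 101, 83, 81, 81, 98, 106]
264 87 430 [34.6 95.1] [ 34.5 -43.5] [205, 192, 131, 83, 103, 100, 100, 102, 102, 103, 101, 100, 103, 98, 106, 113]
cmd [43.98377628 17.05435201  5.94552674]
```

{"op": "send_rows", "data": {
  "steps": [
    {"claw": 0,"dp": [0.0015,-0.001,0.0026],"twist": [0,0,0]},
    {"claw": 0,"dp": [0.0029,-0.002,0.0052],"twist": [0,0,0]},
    {"claw": 0,"dp": [0.0044,-0.0025,0.0079],"twist": [0,0,0]},
    {"claw": 0,"dp": [0.0053,-0.003,0.0096],"twist": [0,0,0]},
    {"claw": 0,"dp": [0.0053,-0.003,0.0096],"twist": [0,0,0]},
    {"claw": 0,"dp": [0.0053,-0.003,0.0096],"twist": [0,0,0]}
  ]
}}

```text
clock: 24.0
position: [599.0, 211.2, 20.6]
orientation: [0.861, -0.043, 0.507, 0.025]
force: [-6.3, -1.3, 3.5]
width: 0.497
gripper_force: 3.0
```

```bash
python3 - <<'E'
from seg import *
setcmd([.0053,-.003,.0096],[0,0,0])
seg('w11.png');print('cmd',Re.inv().apply(cmd()[0]-EN))
E
```

```text
24.0 tcp [54.1 20.   5.6] F [-6.1 -1.9  3.5] [ 0.33  0.38  2.24  3.82  0.61 -1.93]
bbox [   84   207   360    63 20432]
207 106 425 [ 77.1 101.2] [ 77. -48.] [105, 103, 107, 106, 106, 105, 106, 107, 107, 102, 95, 84, 83, 83, 88, 92]
217 101 429 [ 70.5 101.2] [ 70.5 -48. ] [108, 110, 112, 111, 109, 110, 110, 111, 111, 107, 92, 82, 82, 83, 85, 91]
227 96 433 [ 64.3 101.2] [ 64.2 -47.9] [107, 111, 112, 111, 109, 107, 110, 112, 109, 107, 89, 84, 81, 81, 85, 87]
237 91 437 [ 58.4 101.2] [ 58.4 -47.9] [109, 111, 111, 109, 109, 111, 111, 110, 112, 106, 86, 82, 82, 82, 97, 98]
247 86 442 [ 52.9 101.2] [ 52.8 -48.3] [109, 110, 111, 109, 108, 110, 110, 107, 110, 104, 86, 81, 81, 83, 91, 97]
257 86 441 [47.6 99.1] [ 47.5 -46.2] [108, 110, 109, 110, 109, 109, 108, 92, 83, 82, 79, 81, 78, 81, 89, 96]
267 93 436 [42.5 94.4] [ 42.4 -42.6] [106, 89, 82, 82, 80, 81, 81, 81, 83, 83, 81, 86, 82, 84, 96, 98]
cmd [54.94657298 20.06544991  5.9260832 ]
```

{"op": "send_rows", "data": {
  "steps": [
    {"claw": 0,"dp": [0.0015,-0.002,0.0026],"twist": [0,0,0]},
    {"claw": 0,"dp": [0.0015,-0.005,0.0026],"twist": [0,0,0]},
    {"claw": 0,"dp": [0.0015,-0.005,0.0026],"twist": [0,0,0]},
    {"claw": 0,"dp": [0.0015,-0.005,0.0026],"twist": [0,0,0]}
  ]
}}

```text
clock: 24.45
position: [599.4, 213.2, 18.8]
orientation: [0.861, -0.045, 0.506, 0.027]
force: [-19.3, -9.0, 10.4]
width: 0.498
gripper_force: 12.1
```

```bash
python3 - <<'E'
from seg import *
setcmd([.0015,-.005,.0026],[0,0,0])
seg('w12.png');c=Re.inv().apply(cmd()[0]-EN);print('cmd',c)
o=ea(29,-90)
W=[(en(20,24,8),o),(en(-35,24,12),o),(en(-45,24,60),o)];j=D[-1][0]
for p,q in W: j,e=ik(p,q,k,T0,j);print(j.round(2),round(e,4))
plan(W)
E
```

```text
24.45 tcp [54.3 22.   3.8] F [-18.3 -10.9  10.4] [ 0.33  0.39  2.23  3.84  0.62 -1.95]
bbox [   86   203   364    66 21196]
203 271 430 [78.1 25.8] [ 77.6 -48.2] [93, 93, 93, 94, 97, 92, 94, 92, 91, 94, 93, 92, 92, 92, 95, 97]
214 104 434 [ 71.3 101. ] [ 70.4 -47.8] [108, 112, 112, 114, 112, 111, 110, 110, 113, 108, 90, 83, 82, 81, 87, 92]
225 98 439 [ 64.5 101.3] [ 63.6 -47.9] [109, 114, 114, 113, 112, 111, 111, 111, 112, 108, 95, 83, 83, 82, 87, 86]
236 93 444 [ 58.1 101.2] [ 57.2 -48. ] [110, 111, 112, 112, 109, 112, 111, 108, 112, 106, 89, 83, 80, 81, 94, 99]
247 87 449 [ 52.  101.4] [ 51.1 -48.1] [110, 113, 111, 112, 111, 109, 111, 113, 112, 108, 92, 84, 83, 81, 91, 97]
258 90 445 [46.3 98.1] [ 45.4 -44.6] [109, 110, 111, 113, 111, 103, 87, 84, 82, 82, 84, 82, 84, 83, 88, 96]
cmd [57.94273423 25.06849866  5.97629286]
[ 0.37  0.34  2.3   3.87  0.64 -1.95] 0.0
[ 0.44  0.27  2.39  3.94  0.68 -1.96] 0.0
[ 0.45  0.11  2.42  4.08  0.6  -2.13] 0.0
[-0.0166, 0.001, -0.0342] [-0.0, 0.0, 0.0] rows>=0.8
[-0.0398, 0.001, -0.0842] [-0.0, 0.0, 0.0] rows>=1.1
[-0.0027, 0.001, -0.1162] [-0.0, 0.0, 0.0] rows>=1.0
```

{"op": "send_rows", "data": {
  "steps": [
    {"claw": 0,"dp": [-0.0019,0,-0.0035],"twist": [0,0,0]},
    {"claw": 0,"dp": [-0.006,0,-0.0115],"twist": [0,0,0]},
    {"claw": 0,"dp": [-0.0166,0.001,-0.0342],"twist": [0,0,0]},
    {"claw": 0,"dp": [-0.028,0.001,-0.059],"twist": [0,0,0]},
    {"claw": 0,"dp": [-0.0398,0.001,-0.0842],"twist": [0,0,0]},
    {"claw": 0,"dp": [-0.0398,0.001,-0.0842],"twist": [0,0,0]},
    {"claw": 0,"dp": [-0.02,0.001,-0.1],"twist": [0,0,0]},
    {"claw": 0,"dp": [-0.0027,0.001,-0.1162],"twist": [0,0,0]},
    {"claw": 0,"dp": [-0.0027,0.001,-0.1162],"twist": [0,0,0]},
    {"claw": 0,"dp": [-0.0027,0.001,-0.1162],"twist": [0,0,0]}
  ]
}}

```text
clock: 25.5
position: [501.7, 225.8, 76.0]
orientation: [0.86, -0.043, 0.508, 0.025]
force: [1.0, 1.1, -0.2]
width: 0.5
gripper_force: 0.0
```

```bash
python3 - <<'E'
from seg import *
d=seg('w13.png')
from asc import asc
print(proj(d,[en(115,20,22),en(115,20,0),en(29,20,62),en(65,20,62),en(49,25,18),en(115,100,18),en(49,100,18),en(49,100,0)]).round(0).tolist())
asc('w13.png',80,190,5,90,480,4)
t=grab('top','t13.png')
h=cv2.cvtColor(t['frame'],cv2.COLOR_RGB2HSV)
def cen(P,r=14):
    u,v=proj(t,[P])[0];return t['frame'][int(v)-r:int(v)+r,int(u)-r:int(u)+r]
p=t['frame'];u,v=proj(t,[[479,-91,54]])[0].astype(int)
print('tin px',u,v);print('\n'.join(''.join('t' if h[y,x,1]<50 and h[y,x,2]<190 else 'c' if h[y,x,1]>110 else '.' for x in range(u-22,u+22)) for y in range(v-20,v+20,2)))
E
```

```text
25.5 tcp [-44.2  24.8  61. ] F [ 0.9  1.2 -0.2] [ 0.45  0.11  2.42  4.08  0.6  -2.13]
bbox [ 174  159  209   49 9411]
159 186 304 [ 92.4 100.3] [92.2  6.1] [93, 92, 88, 85, 93, 154, 154, 155, 158, 157, 156, 158, 110, 99, 138, 137]
167 183 374 [ 82.  100.7] [ 81.6 -47.8] [71, 73, 71, 92, 126, 110, 110, 108, 112, 109, 109, 110, 96, 83, 114, 122]
175 180 376 [ 72.1 101. ] [ 71.7 -47.5] [147, 149, 148, 150, 140, 109, 108, 110, 110, 108, 109, 111, 103, 83, 85, 89]
183 178 379 [ 62.6 100.6] [ 62.3 -47.9] [80, 81, 80, 82, 104, 108, 110, 109, 111, 111, 110, 111, 89, 83, 92, 91]
191 175 381 [ 53.7 100.9] [ 53.3 -47.6] [54, 57, 81, 81, 103, 107, 105, 110, 111, 108, 111, 113, 98, 84, 92, 97]
199 175 381 [45.1 99.1] [ 44.8 -46. ] [55, 55, 72, 177, 109, 108, 111, 110, 110, 112, 109, 88, 84, 81, 88, 96]
207 202 354 [36.9 78.8] [ 36.7 -25.8] [84, 82, 80, 78, 78, 79, 80, 79, 83, 80, 79, 80, 81, 84, 91, 95]
[[286.0, 139.0], [286.0, 160.0], [288.0, 162.0], [287.0, 129.0], [280.0, 195.0], [191.0, 143.0], [175.0, 195.0], [180.0, 213.0]]
 80 ....++++++++++.................................................
[... 2413 characters left out ...]
ttttt....c..cccc.tttttttt
ttttttttt.ccccccccccccccccccccccccc.tttttttt
tttttttttccccccccccc.tttt.cccccccccctttttttt
tttttttttcccccccc.ttttttttttt.cccccc.ttttttt
tttttttttcccccc.tttttttttttttttccccc.ttttttt
ttttttttt.cccc.tttttttttttttttttcccc.ttttttt
ttttttttt.cccctttttttttttttttttt.ccccttttttt
ttttttttttcccctttttttttttttttttt.ccccttttttt
ttttttttttcccc.tttttttttttttttttccccc.tttttt
ttttttttttccccctttttttttttttttt.ccccc.tttttt
ttttttttttccccccctttttttttttttcccccccctttttt
tttttttttt.cccccccc.tttttt.ccccccccccctttttt
tttttttttttccccccccccccccccccccccccccc.ttttt
tttttttttttccccccccccccccccccccccc....tttttt
ttttttttttt.cc..........tttttttttttttttttttt
tttttttttttttttttttttttttttttttttttttttttttt
```

```bash
python3 - <<'E'
from path import *
for f in('w12','w13'):
    d=dict(np.load(f+'.npz'));im=d['frame'].astype(float);g=im.mean(2);s=im[...,0]-im[...,2]
    rows=range(214,246,3) if f=='w12' else range(176,194,2);A=[]
    for v in rows:
        b=np.where(s[v,60:260]>35)[0][0]+60;b=b-(s[v,b]-35)/(s[v,b]-s[v,b-1])
        k0=int(b);w=np.arange(k0-14,k0);t=[u for u in w if g[v,u]>=97>g[v,u+1]]
        if t: u=t[-1]+(g[v,t[-1]]-97)/(g[v,t[-1]]-g[v,t[-1]+1]);A.append((Re.inv().apply(atz(d,b,v,33)-EN)[1],Re.inv().apply(atz(d,u,v,37)-EN)[1]))
    A=np.array(A);print(f,'board end y / stop y',A.mean(0).round(2),A.std(0).round(2))
d=dict(np.load('w13.npz'));im=d['frame'].astype(float);s=im[...,0]-im[...,2]
for u in(190,200,210,350,360,368):
    col=s[:,u];vs=np.where(col[150:215]>25)[0]+150;print(u,'rail low',Re.inv().apply(atz(d,u,vs[0],77)-EN)[:2].round(1),'board bottom',Re.inv().apply(atz(d,u,vs[-1],21)-EN)[:2].round(1))
o=env.observe();print(o['clock'],o['force'])
E
```

```text
w12 board end y / stop y [101.56 102.05] [0.07 0.05]
w13 board end y / stop y [101.44 102.01] [0.06 0.06]
190 rail low [32.2 78.4] board bottom [51.6 91.8]
200 rail low [32.2 72.4] board bottom [51.6 84.4]
210 rail low [32.2 66.5] board bottom [49.4 76.7]
350 rail low [ 32.  -16.8] board bottom [ 49.2 -26.3]
360 rail low [ 31.9 -22.8] board bottom [ 51.4 -34. ]
368 rail low [ 31.9 -27.5] board bottom [ 51.3 -39.9]
25.6 [-0.1421645   0.10938999 -0.37404997]
```

```bash
python3 -c "
from cell import env
print(env.hand_in())"
```

```text
the job is handed in; nothing more can be done
None
```

The job is handed in at about 25.6 s with no verdict returned: the tin stands upright on the cork mat, and the two-footed board lies on its feet, smooth face up, pushed against the back stop (18 N) and to within about 0.5 mm of the side stop, the limit of what I could measure; I did not check the other boards and objects again at the end.

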